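# Reload the vial reader

### The arm

A 6-joint arm with a two-finger parallel gripper is mounted at the origin on a cart in front of the work surface, level with it; the furniture and walls round the work are solid. World frame = base frame: x ahead of the robot, y to its left, z up, the work surface at z = 0. Lengths are in m, angles in rad, forces in N, time in s.
With the tool pointing down it reaches from about 0.375 to 0.825 m from the base axis. Payload 5.5 kg.
Tool frame: the origin (TCP) lies midway between the tips of the shut fingers; the grasp point (between the pads) lies hold_point_z behind it (hold_point_z is the distance from the TCP to the grasp point, in m); z points along the fingers, y is the line along which they close (so a half turn about z gives the same grasp; the last joint's range is limited). The gripper opens to 85 mm and grips with 20 to 120 N. Pads are 22 mm wide; open, the fingers measure 114 mm over their backs; the gripper's body (76 mm by 85 mm) begins 54 mm behind the grasp point. The pads swing forward as they close: fully open they stand 13 mm farther back than shut.
Start: joints at [1.339, 0.314, -0.047, 1.21, 0, 1.571], TCP at [0.138, 0.584, 0.231] pointing down, gripper open.
Joint ranges: [-2.67, 2.67], [-0.69, 1.73], [-1.03, 1.25], [-2.08, 2.16], [-1.42, 1.45], [-3.14, 3.14]. Speed limits (rad/s): [2.39, 2.39, 3.01, 3.14, 3.14, 3.14].

### API

Orientations are given as a unit quaternion [w, x, y, z].
In Python, from rig import * gives the robot as it stands.
- The arm moves only by the tool step_arm, never from a script. Its argument "moves" is a list of rows, each an object with "linear": the shift along the tool's x, y, z in m, a list of three; "twist": the turn, a rotation vector about the tool's x, y, z in rad, a list of three. In form: [{"linear": [tx, ty, tz], "twist": [rx, ry, rz]}, ...]. A call has 1 to 5 rows; each row is the pose to reach, as a shift and turn from the pose commanded when the call began, along the tool's axes at that moment; what a row does not reach only later rows make up. A row lasts 1/8 s, in which the tool goes at most 62.5 mm and 10.7 degrees, less where a joint would pass 70% of its speed; a pose out of reach is approached as far as the arm can. A call with a gripper value outside its range is refused whole. "claw" is the finger opening in m, from 0 to 0.0854, set as the call begins (left out, the last holds). The fingers move at their own pace and stop on an object; "grip_force" is the grip in N (left out, the last holds). Time passes only in rows, so rows that repeat a pose let the fingers close. It gives the time, the measured TCP pose, the force, the opening and the grip force at its end, in the units of the state.
- read_state(): the state, without advancing time (a new reading comes with each control period).
- snapshot(name): name is "scene" or "top" or "wrist"; returns a dict with "img" (480x640x3 uint8, red, green, blue), "z_map" (480x640 float32, m along the optical axis (not along the pixel's ray), 0 where there is no reading), "vertical_fov" (degrees; the focal length in pixels is half the picture's height over the tangent of half this angle, whatever the lens; pixels are square), "cx", "cy" (the principal point, pixels), "rvec" (rotation vector, rad) and "tvec" (3), from world to camera coordinates, as OpenCV has them. Camera axes: x right, y down, z forward; pixel columns grow to the right and rows downward; lengths in m; the calibration is good to about 2 mm. A picture is of the moment at which its call begins.
- job_done(): hands the job in; it is judged then, once.
The state is a dict: "t": time; "qpos": joint angles; "qvel": joint speeds; "joint_efforts": joint torques, N m; "tool_pos": TCP position; "eef_rot": TCP orientation; "contact_force": force on the tool from outside, world axes, zero at the start; "ft_torque": the same for the moment, N m; "width": opening from 0.0 (shut) to 1.0 (fully open); "gripper_force": force on a finger pad.
Only numpy, scipy, OpenCV 4.12 (cv2) and the standard library are available. Lean on these libraries where they do the work, as an engineer would, in place of code of your own. Each camera call takes 0.05 s, during which the arm holds its last target. There are 200 camera calls.

### The job

Take the two used vials out of the carrier and put them in the white discard tray, and set every fresh vial from the bench rack upright into the carrier's seats, fully down. Slide the loaded carrier, nose first, into the lane of the reader until it comes up against the hidden stop, and then press the start button on top of the reader. Do not knock over the two dye bottles; the carrier must be fully home, with the vials seated, when you finish.

Things in the scene. Friction and masses are not known exactly. Their poses are not given: they have to be found in the camera images.
- carrier: loose vial carrier, 240 to 390 g (slides with 1 to 4 N): an aluminium bar 165 long (x from -80 at the tail to +85 at the nose), 36 wide (y), 26 mm tall, with three square blind seats along its nose part and an upright grey grip fin near its tail. Origin on its underside, 80 mm from the tail; x points to the nose, z up. It can be slid along the bench, held by the fin, with the vials in it.
- carrier_fin (a point): grip point of the carrier's fin, 60 mm behind the carrier's origin and 78 mm above the bench; the fin is 30 long (along the carrier's x), 14 thick (y) and its top is 90 mm above the bench. Axes as the carrier's.
- carrier_nose (a point): middle of the carrier's flat nose face, 85 mm ahead of the carrier's origin, 13 mm above the bench.
- seat0 (a point): centre of the mouth of carrier seat 0 (nearest the nose; 63 mm ahead of the carrier's origin), 26 mm above the bench; the seat is square, 17.5 mm wide, with chamfered mouth, and 22 mm deep, its floor 4 mm above the bench; any fresh vial may go in any seat.
- seat1 (a point): centre of the mouth of carrier seat 1 (the middle one; 33 mm ahead of the carrier's origin), 26 mm above the bench; the seat is square, 17.5 mm wide, with chamfered mouth, and 22 mm deep, its floor 4 mm above the bench; any fresh vial may go in any seat.
- seat2 (a point): centre of the mouth of carrier seat 2 (nearest the fin; 3 mm ahead of the carrier's origin), 26 mm above the bench; the seat is square, 17.5 mm wide, with chamfered mouth, and 22 mm deep, its floor 4 mm above the bench; any fresh vial may go in any seat.
- vial0: fresh sample vial, an amber cylinder 16 mm in diameter and 65 mm tall with a white cap (cap from 51 mm up), about 20 g; identical to the others and to the used vials. Origin at the centre of its underside, z up along its axis. Stands upright in a hole of the vial rack at the start. Two or three of vial0, vial1, vial2 are present in a run.
- vial1: fresh sample vial, an amber cylinder 16 mm in diameter and 65 mm tall with a white cap (cap from 51 mm up), about 20 g; identical to the others and to the used vials. Origin at the centre of its underside, z up along its axis. Stands upright in a hole of the vial rack at the start. Two or three of vial0, vial1, vial2 are present in a run.
- vial2: fresh sample vial, an amber cylinder 16 mm in diameter and 65 mm tall with a white cap (cap from 51 mm up), about 20 g; identical to the others and to the used vials. Origin at the centre of its underside, z up along its axis. Stands upright in a hole of the vial rack at the start. Two or three of vial0, vial1, vial2 are present in a run.
- used_vial0: a used vial, same make and size as the fresh ones (16 mm in diameter, 65 mm tall, white cap); told apart only by standing in the carrier's seat 0, nearest the nose, at the start. Origin at the centre of its underside, z up along its axis.
- used_vial1: a used vial, same make and size as the fresh ones (16 mm in diameter, 65 mm tall, white cap); told apart only by standing in the carrier's seat 2, nearest the fin, at the start. Origin at the centre of its underside, z up along its axis.
- vial_rack: loose white bench rack, 400 g, 150 long (x) x 50 wide (y) x 26 mm tall, with four square blind holes in a row along x at -54, -18, +18 and +54 mm, each 17.5 mm wide, with chamfered mouth, and 22 mm deep (floor 4 mm above the bench); the fresh vials stand in it. Origin at the centre of its underside, z up.
- discard_tray: loose white open tray, 122 (x) x 94 (y) x 30 mm tall with 2 mm walls and a 2 mm floor. Origin at the centre of its underside, z up.
- reader: vial reader, a fixed white instrument 180 long (x from 0 to +180 mm), 146 wide (y from -100 to +46), flat top 84 mm above the bench with a display hump up to 111 mm from x = 117 mm on. Origin on the bench at the middle of the mouth of its lane; x points into the lane, z up.
- lane_mouth (a point): same point and axes as the reader's origin: middle of the lane mouth. The lane is a blind roofed slot 76 mm high, 60 wide (y), with 28 mm tall guide rails 42 mm apart at its foot; grey cheeks 24 mm tall flare out to 16 mm in front of the mouth. The bench is its floor. The carrier (36 wide) goes in nose first, and its fin's grip point stays outside, at least 38 mm from the mouth, when home.
- lane_stop: the hidden fixed stop inside the lane, which cannot be seen from outside; origin at the middle of the foot of its face, x as the reader's. It lies 88 to 107 mm in from the mouth, differently from start to start. The carrier is home when its nose meets this face.
- start_button (a joint): travel of the reader's start button in m: 0 up, 0.006 fully down, springs back; pressed counts from 0.004. About 4 N presses it fully.
- start_button_top (a point): centre of the top of the round grey start button (24 mm in diameter, pressed straight down), on the flat top of the reader, 30 mm in from the mouth's plane and 55 mm to -y of the lane's middle.
- dye_bottle_a: small bystander bottle, 29 mm in diameter, 63 mm tall, origin at the centre of its underside, z up; must stay standing.
- dye_bottle_b: small bystander bottle, 29 mm in diameter, 63 mm tall, origin at the centre of its underside, z up; must stay standing.
There are look-alikes about, which are no part of the job. What is shaped like the carrier but black is not meant.

How it is judged:
On the way, in this order (a step that is already met when the one before it is completed fails the run):
1. both used vials lie or stand in the discard tray and every fresh vial is seated upright in the carrier (x of used_vial0 in the frame of discard_tray between -0.061 and 0.061 m and y of used_vial0 in the frame of discard_tray between -0.047 and 0.047 m and z of used_vial0 in the frame of discard_tray between -0.005 and 0.032 m and x of used_vial1 in the frame of discard_tray between -0.061 and 0.061 m and y of used_vial1 in the frame of discard_tray between -0.047 and 0.047 m and z of used_vial1 in the frame of discard_tray between -0.005 and 0.032 m and x of vial0 in the frame of carrier between -0.007 and 0.073 m and y of vial0 in the frame of carrier between -0.007 and 0.007 m and z of vial0 in the frame of carrier between -0.002 and 0.009 m and angle between each of vial0, vial1, vial2's own z axis and vertical below 0.25 rad and x of vial1 in the frame of carrier between -0.007 and 0.073 m and y of vial1 in the frame of carrier between -0.007 and 0.007 m and z of vial1 in the frame of carrier between -0.002 and 0.009 m and x of vial2 in the frame of carrier between -0.007 and 0.073 m and y of vial2 in the frame of carrier between -0.007 and 0.007 m and z of vial2 in the frame of carrier between -0.002 and 0.009 m), for 0.2 s.
2. the carrier, with the vials, is home against the hidden stop (x of carrier_nose in the frame of lane_stop between -0.003 and 0.006 m and y of carrier_nose in the frame of lane_stop between -0.01 and 0.01 m and angle between the x axis of carrier and the x axis of reader, either way round below 0.08 rad and x of vial0 in the frame of carrier between -0.007 and 0.073 m and y of vial0 in the frame of carrier between -0.007 and 0.007 m and z of vial0 in the frame of carrier between -0.002 and 0.009 m and angle between each of vial0, vial1, vial2's own z axis and vertical below 0.25 rad and x of vial1 in the frame of carrier between -0.007 and 0.073 m and y of vial1 in the frame of carrier between -0.007 and 0.007 m and z of vial1 in the frame of carrier between -0.002 and 0.009 m and x of vial2 in the frame of carrier between -0.007 and 0.073 m and y of vial2 in the frame of carrier between -0.007 and 0.007 m and z of vial2 in the frame of carrier between -0.002 and 0.009 m), for 0.2 s.
3. the start button is pressed with the carrier home (value of joint start_button above 0.004 m and x of carrier_nose in the frame of lane_stop between -0.003 and 0.006 m and y of carrier_nose in the frame of lane_stop between -0.01 and 0.01 m and angle between the x axis of carrier and the x axis of reader, either way round below 0.08 rad), for 0.05 s.
At the end, for the whole second after the job is handed in: Both used vials in the discard tray; every fresh vial present in a carrier seat, foot within 5 mm of its floor, tilt under 0.25 rad; carrier level, in line with the lane within 0.08 rad, nose within 3 mm of the hidden stop; button up; all at rest (all of step 2 and x of used_vial0 in the frame of discard_tray between -0.061 and 0.061 m and y of used_vial0 in the frame of discard_tray between -0.047 and 0.047 m and z of used_vial0 in the frame of discard_tray between -0.005 and 0.032 m and x of used_vial1 in the frame of discard_tray between -0.061 and 0.061 m and y of used_vial1 in the frame of discard_tray between -0.047 and 0.047 m and z of used_vial1 in the frame of discard_tray between -0.005 and 0.032 m and value of joint start_button below 0.002 m and linear speed of each of carrier, used_vial0, used_vial1 below 0.02 m/s and angle between discard_tray's own z axis and vertical below 0.15 rad and angle between carrier's own z axis and vertical below 0.05 rad); the robot touches nothing.
It fails at once if a dye bottle is knocked over (angle between any of dye_bottle_a, dye_bottle_b's own z axis and vertical above 0.6 rad).
Of vial0, vial1, vial2 only 2 to 3 are there at a start; the rules pass over those that are not, and their reading is None.
At some moment in a run one of carrier, vial_rack, discard_tray may be knocked a few centimetres aside while the robot is not near it.
It also fails if it takes over 210 s, if anything falls off the work surface, if the arm or the gripper's body presses on something with over 40 N, if the wrist force passes 120 N, or if a joint passes its speed limit or range.

## Working session

There is one attempt and no reset: what is moved stays moved. The work goes in short steps, Python scripts to look and compute and a tool call to move; the robot and the scene stay as the last step left them, time stands still between calls to the robot, and variables do not carry over. Pictures are saved under pics/ and viewed, at most 14 in all, crops included, and the job is handed in when it is done.

Besides the shell and the picture viewer there is one more tool, called after "Request:" as a command line: name --argument value ..., lists and objects as JSON in quotes. step_arm: Moves the arm, as the interface text tells. Its arguments: {"type":"object","properties":{"moves":{"type":"array","items":{"type":"object","properties":{"linear":{"type":"array","items":{"type":"number"}},"twist":{"type":"array","items":{"type":"number"}}}}},"claw":{"type":"number"},"grip_force":{"type":"number"}},"required":["moves"]}

```bash
mkdir -p pics
cat > h.py <<'E'
from rig import *
import numpy as np, cv2
def snap(n):
    s=snapshot(n); s['f']=240/np.tan(np.radians(s['vertical_fov'])/2); s['R']=cv2.Rodrigues(np.array(s['rvec'],float))[0]; s['t']=np.array(s['tvec'],float).ravel(); return s
def cloud(s):
    v,u=np.mgrid[0:480,0:640]; z=s['z_map'].astype(float)
    P=np.stack([(u-s['cx'])/s['f']*z,(v-s['cy'])/s['f']*z,z],-1)
    W=(P-s['t'])@s['R']; W[z<=0]=np.nan; return W
def save(s,n): cv2.imwrite(f'pics/{n}.png',cv2.cvtColor(s['img'],cv2.COLOR_RGB2BGR))
def proj(s,p):
    c=s['R']@np.array(p)+s['t']; return c[:2]/c[2]*s['f']+[s['cx'],s['cy']]
E
python3 - <<'E'
from h import *
for n in ('top','scene'):
    s=snap(n); save(s,n+'0'); np.savez(n+'0',W=cloud(s),img=s['img']); print(n,s['f'],-s['R'].T@s['t'])
print(read_state())
E
```

```text
top 568.1003742093748 [0.17564543 0.00824641 1.6235088 ]
scene 612.265099649594 [-0.6453375   0.93540176  0.68941439]
{'t': 0.1, 'qpos': array([ 1.33899836e+00,  3.14158434e-01, -4.79910422e-02,  1.21018864e+00,
       -1.38192896e-05,  1.57078728e+00]), 'qvel': array([-1.27003452e-03, -2.02533241e-03,  3.48526274e-03,  2.65535908e-03,
        1.14899453e-04,  9.09962416e-05]), 'joint_efforts': array([ 5.99746018e-04, -5.40766883e+01,  3.40541410e+01,  1.12623425e-02,
       -2.08704785e-05, -4.73584905e-08]), 'tool_pos': array([0.13772111, 0.58344349, 0.23051366]), 'eef_rot': array([-8.22862091e-05,  1.15635157e-01,  9.93291456e-01, -7.66521666e-04]), 'contact_force': array([-0.46310827, -0.23340864,  1.00545258]), 'ft_torque': array([-0.02960605, -0.02584445,  0.01351119]), 'gripper_force': 0.0, 'width': 1.0006102791943592}
```

View pics/top0.png

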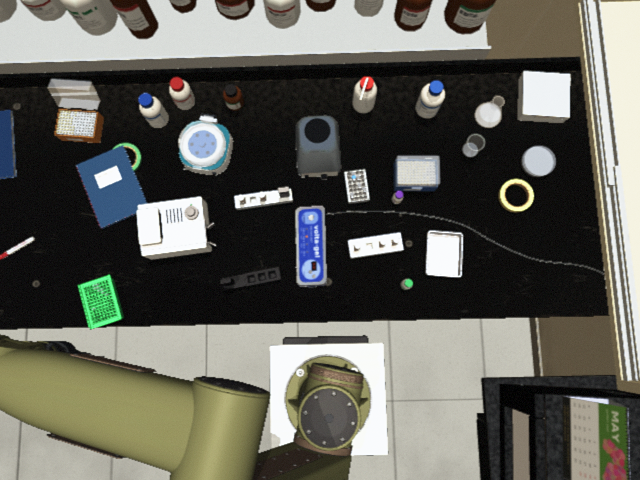

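View pics/scene0.png

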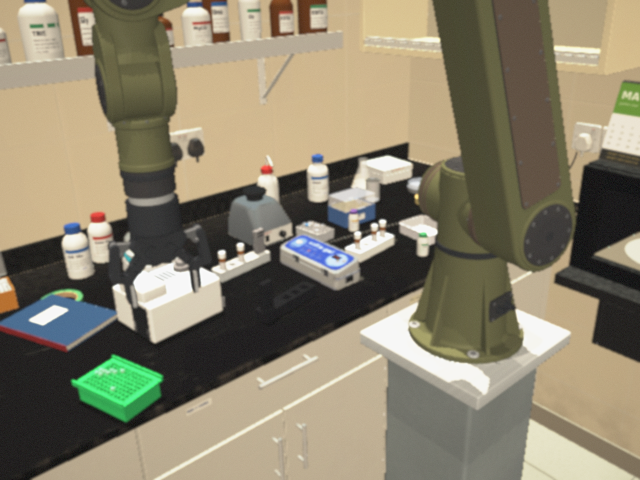

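Top view: the carrier (silver, about (263,198)) has a black look-alike at (250,278), which is rejected. The white look-alikes for the rack at (375,245) and the tray at (445,253) are the box at (545,97) and the pale tip box at (417,172). The reader is at (173,228) with its mouth on the right. The dye bottles are at (398,197) and (407,284). I'll check these in a close crop.

Run:
```python
from h import *
d=np.load('top0.npz'); W=d['W']; im=d['img']
c=im[170:295,125:475]; c=cv2.resize(c,(800,286),interpolation=cv2.INTER_CUBIC)
Z=W[170:295,125:475,2]; z=np.nan_to_num(np.clip(Z/0.12,0,1)*255).astype(np.uint8); z=cv2.cvtColor(cv2.resize(z,(800,286),interpolation=cv2.INTER_NEAREST),cv2.COLOR_GRAY2BGR)
cv2.imwrite('pics/crop.png',np.vstack([c[...,::-1],z]))
for n,(u0,u1,v0,v1) in dict(carrier=(225,300,180,215),rack=(340,410,228,262),tray=(420,470,225,282),reader=(125,222,190,265),dyea=(388,406,186,206),dyeb=(398,416,275,293)).items():
    w=W[v0:v1,u0:u1].reshape(-1,3); w=w[w[:,2]>0.012]
    if len(w)<5: continue
    r=cv2.minAreaRect(w[:,:2].astype(np.float32)*1000); print(n,len(w),[np.round(q,1) for q in r],np.round(np.percentile(w[:,2],[5,50,95,100])*1000,1))
    if n in('carrier','rack'):
        for lo,hi in((.055,.08),(.08,.1),(.02,.032)):
            m=(W[v0:v1,u0:u1,2]>lo)&(W[v0:v1,u0:u1,2]<hi)
            k,l,st,_=cv2.connectedComponentsWithStats(m.astype(np.uint8))
            for i in range(1,k):
                if st[i,4]>3: q=W[v0:v1,u0:u1][l==i]; rr=cv2.minAreaRect(q[:,:2].astype(np.float32)*1000); print('  ',lo,st[i,4],np.round(q.mean(0)*1000,1),[np.round(x,1) for x in rr])
```

```text
carrier 765 [array([555.8, 161.9]), array([ 98.1, 182.8]), np.float64(4.2)] [16.8 27.4 86.5 96.7]
   0.055 35 [567.6 171.9  67.2] [array([568.1, 171.9]), array([15.7, 16. ]), np.float64(71.9)]
   0.055 27 [569.9 109.6  68.9] [array([569.8, 109.1]), array([ 3.6, 29.1]), np.float64(3.9)]
   0.055 35 [561.  231.8  66.7] [array([561.7, 231.5]), array([15.3, 14.9]), np.float64(20.1)]
   0.08 57 [575.9 109.3  88.6] [array([577.2, 109.6]), array([16.5, 29.8]), np.float64(5.1)]
   0.02 422 [565.4 174.7  25.9] [array([568.3, 172. ]), array([ 38. , 165.1]), np.float64(6.9)]
rack 916 [array([ 409.9, -148.2]), array([ 78.6, 150.4]), np.float64(6.9)] [18.4 25.8 68.3 75.7]
   0.055 34 [ 429.5 -199.2   67. ] [array([ 429.6, -199.4]), array([15.9, 15.4]), np.float64(49.6)]
   0.055 33 [ 425.2 -164.    67.9] [array([ 425.2, -164.3]), array([16.4, 14.2]), np.float64(7.0)]
   0.055 32 [416.1 -92.2  68.6] [array([416.4, -92.1]), array([14. , 14.1]), np.float64(88.6)]
   0.02 692 [ 422.7 -145.7   25.4] [array([ 423.5, -146.5]), array([ 50.7, 150.3]), np.float64(7.1)]
tray 303 [array([ 404. , -340.1]), array([101.7, 147.9]), np.float64(84.8)] [13.7 26.9 34.5 40. ]
reader 4115 [array([511.9, 447. ]), array([213.4, 256.2]), np.float64(6.0)] [ 16.2  84.5 112.6 121.8]
dyea 154 [array([ 567.7, -218.1]), array([30.1, 45.5]), np.float64(75.5)] [17.8 44.9 64.2 68. ]
dyeb 101 [array([ 308.8, -227.5]), array([27.2, 24.8]), np.float64(44.4)] [24.5 55.  65.4 69.2]
```

View pics/crop.png

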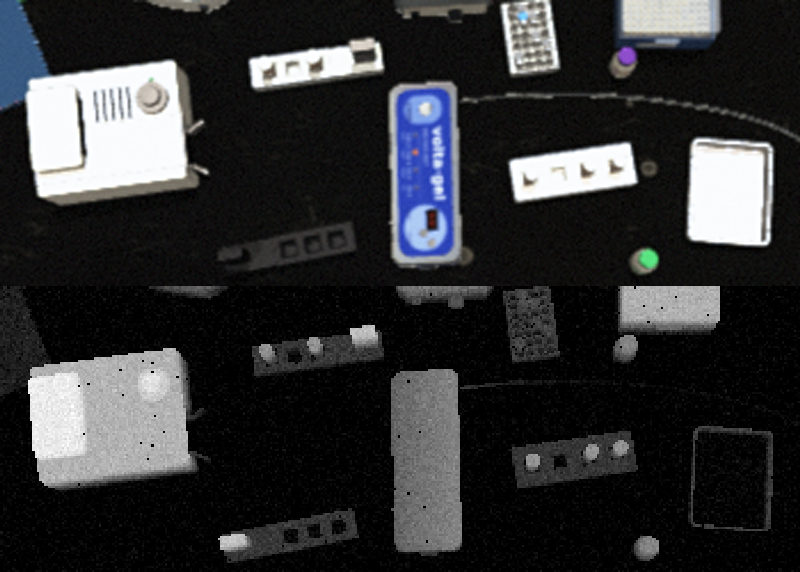

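The crop confirms the carrier: its fin is on the right (y≈0.109), and the used vials are at y≈0.172 and 0.232, with the nose pointing at the reader. The rack holds 3 vials, with the second hole empty.

```bash
cat >> h.py <<'E'
from scipy.spatial.transform import Rotation as Ro
def rot():
    q=read_state()['eef_rot']; return Ro.from_quat([q[1],q[2],q[3],q[0]])
def rel(p,ydir=None):
    "shift/turn in tool axes to TCP p with tool z down, tool y along world dir ydir (either way)"
    st=read_state(); R=rot(); M=R.as_matrix()
    lin=M.T@(np.array(p)-st['tool_pos']); tw=np.zeros(3)
    if ydir is not None:
        y=np.array([ydir[0],ydir[1],0.]);y/=np.linalg.norm(y)
        if y@M[:,1]<0:y=-y
        z=np.array([0,0,-1.]);x=np.cross(y,z)
        tw=(R.inv()*Ro.from_matrix(np.c_[x,y,z])).as_rotvec()
    return np.round(lin,4),np.round(tw,3)
E
python3 - <<'E'
from h import *
import rig
print([k for k in dir(rig) if not k.startswith('_')], getattr(rig,'hold_point_z',None))
W=np.load('top0.npz')['W']
def box(u0,u1,v0,v1,lo,hi):
    w=W[v0:v1,u0:u1].reshape(-1,3); w=w[(w[:,2]>lo)&(w[:,2]<hi)]
    r=cv2.minAreaRect(w[:,:2].astype(np.float32)*1000); return len(w),[np.round(q,1) for q in r],np.round(cv2.boxPoints(r),1).tolist()
print('tray',box(420,470,225,282,.024,.034))
print('reader',box(125,222,190,265,.078,.089))
print('hump',box(125,222,190,265,.102,.118))
print('cheeks',box(205,222,215,265,.016,.03))
print('button',box(180,202,203,224,.09,.1))
print(rel([.566,.17,.25],(.994,.11)), rot().as_matrix().round(3).tolist())
E
```

```text
['MotionError', 'hold_point_z', 'job_done', 'read_state', 'snapshot'] 0.0187
tray (178, [array([ 393.6, -339.1]), array([ 99.1, 127. ]), np.float64(84.8)], [[325.79998779296875, -382.6000061035156], [452.29998779296875, -394.20001220703125], [461.3999938964844, -295.5], [334.8999938964844, -283.8999938964844]])
reader (2087, [array([482.4, 420.5]), array([147.4, 183.4]), np.float64(6.1)], [[399.29998779296875, 503.79998779296875], [418.8999938964844, 321.5], [565.5, 337.29998779296875], [545.9000244140625, 519.5999755859375]])
hump (829, [array([482.1, 430.1]), array([100.5, 157.1]), np.float64(4.0)], [[426.3999938964844, 504.8999938964844], [437.3999938964844, 348.20001220703125], [537.7000122070312, 355.29998779296875], [526.7000122070312, 512.0]])
cheeks (53, [array([471. , 324.6]), array([ 30.4, 105.8]), np.float64(88.6)], [[417.79998779296875, 310.70001220703125], [523.5999755859375, 308.1000061035156], [524.2999877929688, 338.5], [418.5, 341.0]])
button (101, [array([515.2, 367.9]), array([50. , 46.3]), np.float64(16.5)], [[484.70001220703125, 383.0], [497.8999938964844, 338.6000061035156], [545.7999877929688, 352.79998779296875], [532.5999755859375, 397.20001220703125]])
(array([-0.5118, -0.304 , -0.019 ]), array([-1.000e-03,  1.000e-03,  1.229e+00])) [[-0.973, 0.23, -0.0], [0.23, 0.973, -0.002], [-0.0, -0.002, -1.0]]
```

Request:
step_arm --moves '[{"linear": [-0.05, -0.03, -0.02], "twist": [0, 0, 0.18]}, {"linear": [-0.1, -0.06, -0.02], "twist": [0, 0, 0.36]}, {"linear": [-0.15, -0.09, -0.02], "twist": [0, 0, 0.54]}, {"linear": [-0.2, -0.12, -0.02], "twist": [0, 0, 0.72]}, {"linear": [-0.25, -0.15, -0.02], "twist": [0, 0, 0.9]}]' --claw 0.05

```text
t: 0.72
tool_pos: [0.3476, 0.3789, 0.2511]
eef_rot: [0.0, 0.539, 0.843, -0.0]
contact_force: [-0.2, 1.2, 0.1]
width: 0.591
gripper_force: 0.0
```

Run:
```python
from h import *
print(rel([.566,.17,.25],(.994,.107)),read_state()['tool_pos'],read_state()['width'])
```

```text
(array([-0.2813,  0.1105,  0.0011]), array([-0.   ,  0.   ,  0.326])) [0.34762146 0.37892834 0.25105747] 0.5906038528630725
```

Request:
step_arm --moves '[{"linear": [-0.057, 0.022, 0], "twist": [0, 0, 0.11]}, {"linear": [-0.112, 0.044, 0], "twist": [0, 0, 0.22]}, {"linear": [-0.169, 0.066, 0], "twist": [0, 0, 0.326]}, {"linear": [-0.226, 0.088, 0], "twist": [0, 0, 0.326]}, {"linear": [-0.281, 0.11, 0], "twist": [0, 0, 0.326]}]'

```text
t: 1.35
tool_pos: [0.5667, 0.1712, 0.251]
eef_rot: [-0.0, 0.666, 0.746, -0.0]
contact_force: [0.7, 0.4, 0.8]
width: 0.584
gripper_force: 0.0
```

Run:
```python
from h import *
s=snap('wrist'); save(s,'w1'); W=cloud(s); np.savez('w1',W=W,img=s['img']); st=read_state()
print(st['tool_pos'],rot().as_matrix().round(3).tolist(),st['qpos'].round(2), 'cam',-s['R'].T@s['t'],s['R'].T[:,2],s['f'])
```

```text
[0.57149329 0.16615101 0.25049293] [[-0.108, 0.994, 0.003], [0.994, 0.108, -0.004], [-0.004, 0.003, -1.0]] [ 0.29  0.3  -0.03  1.25 -0.    1.75] cam [0.55601504 0.25468011 0.39501747] [ 0.03738178 -0.32588037 -0.94467168] 414.42449431290953
```

View pics/w1.png

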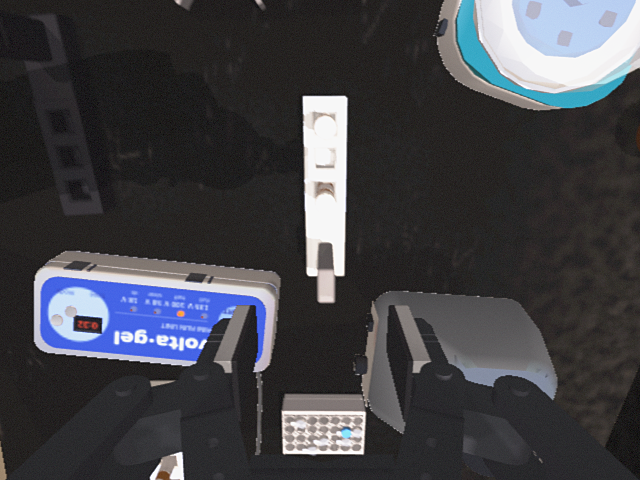

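The wrist view shows the carrier running vertically at column 325: nose at row 97, used vials at rows 125 and 195, the empty seat at row 157, and the fin at row 270.

```bash
cat >> h.py <<'E'
def near(W,c,rad,lo,hi):
    m=(np.hypot(W[...,0]-c[0],W[...,1]-c[1])<rad)&(W[...,2]>lo)&(W[...,2]<hi); return W[m]
def circ(W,c,top=.069,rad=.016):
    q=near(W,c,rad,top-.005,top+.005)
    if len(q)<10: return None
    (a,r)=cv2.minEnclosingCircle(q[:,:2].astype(np.float32)); rr=cv2.minAreaRect(q[:,:2].astype(np.float32)*1000)
    return len(q),np.round(np.array(a)*1000,1),round(r*1000,1),np.round(rr[0],1),np.round(rr[1],1),round(np.median(q[:,2])*1000,1)
E
python3 - <<'E'
from h import *
W=np.load('w1.npz')['W']
for c in((.568,.172),(.561,.232)): print(circ(W,c))
q=near(W,(.565,.175),.1,.022,.030); r=cv2.minAreaRect(q[:,:2].astype(np.float32)*1000); print([np.round(x,1) for x in r],np.round(cv2.boxPoints(r),1).tolist(),np.median(q[:,2]))
q=near(W,(.576,.109),.03,.086,.094); r=cv2.minAreaRect(q[:,:2].astype(np.float32)*1000); print('fin',[np.round(x,1) for x in r])
E
```

```text
(356, array([567.3, 171.2]), 8.6, array([567.2, 171.4]), array([16.4, 16.3]), np.float64(70.5))
(402, array([560.1, 230.9]), 8.6, array([560.2, 230.9]), array([16. , 16.3]), np.float64(70.5))
[array([567.5, 170.9]), array([ 36.2, 163.9]), np.float64(6.8)] [[539.9000244140625, 250.10000610351562], [559.2000122070312, 87.4000015258789], [595.0999755859375, 91.5999984741211], [575.7999877929688, 254.39999389648438]] 0.02737257815806317
fin [array([574.9, 109.4]), array([14. , 29.6]), np.float64(6.5)]
```

Run:
```python
from h import *
print(rel([.5602,.2309,.035],(.993,.118)),rel([.5672,.1713,.035]))
```

```text
(array([ 0.0665, -0.0048,  0.2152]), array([ 0.003,  0.004, -0.01 ])) (array([ 0.0065, -0.0043,  0.2155]), array([0., 0., 0.]))
```

Request:
step_arm --moves '[{"linear": [0.0665, -0.0048, 0.03], "twist": [0.003, 0.004, -0.01]}, {"linear": [0.0665, -0.0048, 0.09], "twist": [0.003, 0.004, -0.01]}, {"linear": [0.0665, -0.0048, 0.12], "twist": [0.003, 0.004, -0.01]}, {"linear": [0.0665, -0.0048, 0.135], "twist": [0.003, 0.004, -0.01]}, {"linear": [0.0665, -0.0048, 0.135], "twist": [0.003, 0.004, -0.01]}]'

```text
t: 2.02
tool_pos: [0.5529, 0.2382, 0.1158]
eef_rot: [-0.003, 0.662, 0.749, -0.0]
contact_force: [0.3, 0.3, 0.4]
width: 0.582
gripper_force: 0.0
```

Run:
```python
from h import *
snap('wrist')
print(read_state()['tool_pos'],rel([.5602,.2309,.035],(.993,.118)))
```

```text
[0.55382739 0.23853239 0.1170565 ] (array([-0.0087,  0.0056,  0.082 ]), array([-0.002, -0.004,  0.005]))
```

Request:
step_arm --moves '[{"linear": [-0.0087, 0.0056, 0.03], "twist": [-0.002, -0.004, 0.005]}, {"linear": [-0.0087, 0.0056, 0.03], "twist": [-0.002, -0.004, 0.005]}, {"linear": [-0.0087, 0.0056, 0.03], "twist": [-0.002, -0.004, 0.005]}]'

```text
t: 2.45
tool_pos: [0.5608, 0.231, 0.0881]
eef_rot: [0.0, 0.664, 0.747, 0.001]
contact_force: [-0.9, 0.2, -0.0]
width: 0.587
gripper_force: 0.0
```

Run:
```python
from h import *
print(read_state()['tool_pos'],rel([.5602,.2309,.035],(.993,.118)))
snap('wrist');snap('wrist')
print(read_state()['tool_pos'],rel([.5602,.2309,.035],(.993,.118)))
```

```text
[0.56083498 0.23100986 0.08805086] (array([-0.0001, -0.0007,  0.0531]), array([ 0.001, -0.001, -0.001]))
[0.56094585 0.23118837 0.08804511] (array([-0.0002, -0.0008,  0.053 ]), array([ 0.001, -0.001, -0.   ]))
```

Request:
step_arm --moves '[{"linear": [0, -0.0008, 0.035], "twist": [0, 0, 0]}, {"linear": [0, -0.0008, 0.053], "twist": [0, 0, 0]}, {"linear": [0, -0.0008, 0.053], "twist": [0, 0, 0]}]'

```text
t: 2.92
tool_pos: [0.5579, 0.2302, 0.0322]
eef_rot: [-0.001, 0.664, 0.748, -0.002]
contact_force: [-0.6, 0.7, 0.2]
width: 0.582
gripper_force: 0.0
```

Request:
step_arm --moves '[{"linear": [0, 0, 0]}, {"linear": [0, 0, 0]}, {"linear": [0, 0, 0]}, {"linear": [0, 0, 0]}]' --claw 0.008 --grip_force 30

```text
invalid input
```

Both keys seem to be required in each row.

Request:
step_arm --moves '[{"linear": [0, 0, 0], "twist": [0, 0, 0]}, {"linear": [0, 0, 0], "twist": [0, 0, 0]}, {"linear": [0, 0, 0], "twist": [0, 0, 0]}, {"linear": [0, 0, 0], "twist": [0, 0, 0]}]' --claw 0.008 --grip_force 30

```text
t: 3.42
tool_pos: [0.56, 0.2309, 0.0343]
eef_rot: [0.0, 0.664, 0.748, 0.001]
contact_force: [-0.6, -0.2, 5.4]
width: 0.168
gripper_force: 30.8
```

Request:
step_arm --moves '[{"linear": [0, 0, -0.03], "twist": [0, 0, 0]}, {"linear": [0, 0, -0.075], "twist": [0, 0, 0]}, {"linear": [0, 0, -0.12], "twist": [0, 0, 0]}, {"linear": [0, 0, -0.12], "twist": [0, 0, 0]}, {"linear": [0, 0, -0.12], "twist": [0, 0, 0]}]'

```text
t: 4.05
tool_pos: [0.5587, 0.2303, 0.1526]
eef_rot: [-0.001, 0.664, 0.748, -0.001]
contact_force: [0.7, 0.5, -1.5]
width: 0.175
gripper_force: 30.2
```

Run:
```python
from h import *
print(read_state()['tool_pos'],rel([.40,-.318,.15],(.993,.118)))
```

```text
[0.5587373  0.23033616 0.15264879] (array([-0.5258, -0.2222,  0.0032]), array([-0.002,  0.   , -0.   ]))
```

Request:
step_arm --moves '[{"linear": [-0.053, -0.022, 0], "twist": [0, 0, 0]}, {"linear": [-0.106, -0.045, 0], "twist": [0, 0, 0]}, {"linear": [-0.16, -0.067, 0], "twist": [0, 0, 0]}, {"linear": [-0.212, -0.09, 0], "twist": [0, 0, 0]}, {"linear": [-0.265, -0.112, 0], "twist": [0, 0, 0]}]'

```text
t: 4.68
tool_pos: [0.477, -0.0472, 0.1516]
eef_rot: [-0.002, 0.664, 0.748, -0.001]
contact_force: [1.2, -0.8, -0.2]
width: 0.167
gripper_force: 30.2
```

Request:
step_arm --moves '[{"linear": [-0.053, -0.022, 0], "twist": [0, 0, 0]}, {"linear": [-0.106, -0.045, 0], "twist": [0, 0, 0]}, {"linear": [-0.16, -0.067, 0], "twist": [0, 0, 0]}, {"linear": [-0.212, -0.09, 0], "twist": [0, 0, 0]}, {"linear": [-0.261, -0.11, 0], "twist": [0, 0, 0]}]'

```text
t: 5.3
tool_pos: [0.3987, -0.3189, 0.1516]
eef_rot: [-0.002, 0.664, 0.747, -0.0]
contact_force: [1.3, -0.2, -0.1]
width: 0.17
gripper_force: 30.2
```

Request:
step_arm --moves '[{"linear": [0, 0, 0.04], "twist": [0, 0, 0]}, {"linear": [0, 0, 0.08], "twist": [0, 0, 0]}, {"linear": [0, 0, 0.113], "twist": [0, 0, 0]}, {"linear": [0, 0, 0.113], "twist": [0, 0, 0]}, {"linear": [0, 0, 0.113], "twist": [0, 0, 0]}]'

```text
t: 5.92
tool_pos: [0.4005, -0.3178, 0.0406]
eef_rot: [-0.001, 0.664, 0.748, -0.0]
contact_force: [-0.5, -1.1, 0.3]
width: 0.176
gripper_force: 30.2
```

Run:
```python
from h import *
s=snap('wrist'); save(s,'w2');st=read_state();print(st['tool_pos'],st['contact_force'],proj(s,st['tool_pos']))
```

```text
[ 0.40112757 -0.31829672  0.04133829] [ 0.42351435  0.32129276 -0.10876436] [326.46077218 320.37214475]
```

View pics/w2.png

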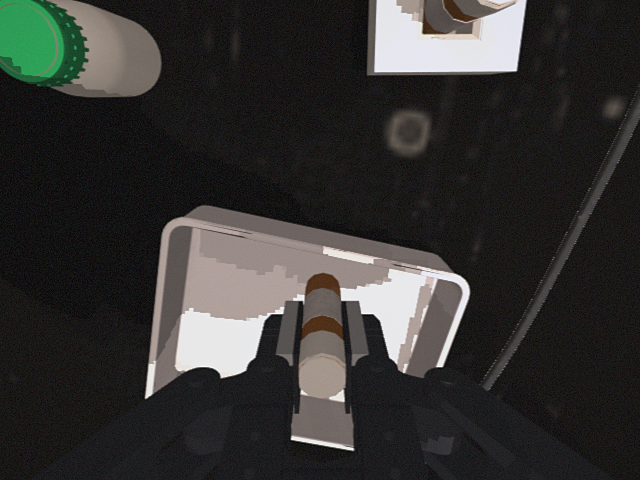

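The vial is held upright inside the tray, its foot at (322,280). I'll lower it, release and rise.

Request:
step_arm --moves '[{"linear": [0, 0, 0.007], "twist": [0, 0, 0]}, {"linear": [0, 0, 0.007], "twist": [0, 0, 0]}]'

```text
t: 6.22
tool_pos: [0.4007, -0.318, 0.0337]
eef_rot: [-0.0, 0.664, 0.748, -0.0]
contact_force: [0.1, 0.4, 0.3]
width: 0.172
gripper_force: 30.2
```

Request:
step_arm --moves '[{"linear": [0, 0, 0], "twist": [0, 0, 0]}, {"linear": [0, 0, 0], "twist": [0, 0, 0]}, {"linear": [0, 0, -0.03], "twist": [0, 0, 0]}, {"linear": [0, 0, -0.08], "twist": [0, 0, 0]}, {"linear": [0, 0, -0.12], "twist": [0, 0, 0]}]' --claw 0.045

```text
t: 6.85
tool_pos: [0.4009, -0.3181, 0.1553]
eef_rot: [0.0, 0.664, 0.748, -0.0]
contact_force: [0.4, -0.6, -0.0]
width: 0.53
gripper_force: 0.0
```

Request:
step_arm --moves '[{"linear": [0.05, 0.02, 0], "twist": [0, 0, 0]}, {"linear": [0.1, 0.041, 0], "twist": [0, 0, 0]}, {"linear": [0.15, 0.062, 0], "twist": [0, 0, 0]}, {"linear": [0.2, 0.083, 0], "twist": [0, 0, 0]}, {"linear": [0.25, 0.104, 0], "twist": [0, 0, 0]}]'

```text
t: 7.48
tool_pos: [0.4749, -0.0558, 0.1537]
eef_rot: [0.0, 0.664, 0.748, -0.0]
contact_force: [0.5, -0.3, -0.1]
width: 0.527
gripper_force: 0.0
```

Run:
```python
from h import *
s=snap('top'); W=cloud(s); save(s,'t2')
for c in((.568,.172),(.561,.232),(.4295,-.1992),(.4252,-.164),(.4161,-.0922),(.402,-.318)): print(circ(W,c))
print(rel([.5672,.1713,.15],(.993,.118)))
```

```text
(23, array([565.9, 172.5]), 8.4, array([566. , 171.6]), array([16.1, 13.2]), np.float64(68.5))
None
(28, array([ 429.7, -199.1]), 8.5, array([ 429.8, -200. ]), array([15.5, 14.2]), np.float64(69.1))
(13, array([ 425. , -166.9]), 7.6, array([ 424.9, -168.6]), array([ 6.4, 14.7]), np.float64(69.6))
None
(26, array([ 400.4, -315.5]), 8.6, array([ 400.5, -315.5]), array([14.9, 14.9]), np.float64(68.2))
(array([0.2087, 0.1172, 0.0049]), array([ 0.002, -0.004,  0.005]))
```

Request:
step_arm --moves '[{"linear": [0.05, 0.028, 0], "twist": [0, 0, 0]}, {"linear": [0.1, 0.056, 0.0], "twist": [0, 0, 0]}, {"linear": [0.15, 0.084, 0.0], "twist": [0, 0, 0]}, {"linear": [0.207, 0.117, 0.0], "twist": [0, 0, 0]}, {"linear": [0.207, 0.117, 0.005], "twist": [0, 0, 0]}]'

```text
t: 8.15
tool_pos: [0.5681, 0.1655, 0.1484]
eef_rot: [-0.0, 0.662, 0.749, 0.001]
contact_force: [0.0, -1.7, -0.4]
width: 0.525
gripper_force: 0.0
```

Request:
step_arm --moves '[{"linear": [0, 0, 0.03], "twist": [0, 0, 0]}, {"linear": [0, 0, 0.06], "twist": [0, 0, 0]}, {"linear": [0, 0, 0.06], "twist": [0, 0, 0]}]'

```text
t: 8.52
tool_pos: [0.5637, 0.1603, 0.086]
eef_rot: [-0.002, 0.664, 0.747, -0.003]
contact_force: [-0.8, -0.4, -0.5]
width: 0.528
gripper_force: 0.0
```

Run:
```python
from h import *
s=snap('wrist'); W=cloud(s);save(s,'w3')
print(circ(W,(.567,.171)),rel([.5672,.1713,.035],(.993,.118)))
```

```text
(1290, array([565.3, 170.9]), 8.9, array([565.5, 171. ]), array([16.6, 17.2]), np.float64(70.4)) (array([0.0102, 0.0035, 0.0527]), array([-0.004,  0.001, -0.001]))
```

Request:
step_arm --moves '[{"linear": [0.0101, 0.002, 0.0], "twist": [-0.002, 0, 0]}, {"linear": [0.0101, 0.002, 0.03], "twist": [-0.002, 0, 0]}, {"linear": [0.0101, 0.002, 0.053], "twist": [-0.002, 0, 0]}, {"linear": [0.0101, 0.002, 0.053], "twist": [-0.002, 0, 0]}, {"linear": [0.0101, 0.002, 0.053], "twist": [-0.002, 0, 0]}]'

```text
t: 9.2
tool_pos: [0.5682, 0.1727, 0.0369]
eef_rot: [0.001, 0.664, 0.748, 0.001]
contact_force: [-0.6, 0.3, -0.2]
width: 0.529
gripper_force: 0.0
```

Request:
step_arm --moves '[{"linear": [0, 0, 0], "twist": [0, 0, 0]}, {"linear": [0, 0, 0], "twist": [0, 0, 0]}, {"linear": [0, 0, 0], "twist": [0, 0, 0]}, {"linear": [0, 0, 0], "twist": [0, 0, 0]}]' --claw 0.008

```text
t: 9.7
tool_pos: [0.5678, 0.1724, 0.0364]
eef_rot: [0.001, 0.664, 0.748, 0.001]
contact_force: [-2.0, -1.2, 6.4]
width: 0.175
gripper_force: 29.4
```

Request:
step_arm --moves '[{"linear": [0, 0, -0.03], "twist": [0, 0, 0]}, {"linear": [0, 0, -0.075], "twist": [0, 0, 0]}, {"linear": [0, 0, -0.12], "twist": [0, 0, 0]}, {"linear": [0, 0, -0.12], "twist": [0, 0, 0]}, {"linear": [0, 0, -0.12], "twist": [0, 0, 0]}]'

```text
t: 10.32
tool_pos: [0.5666, 0.172, 0.1549]
eef_rot: [0.0, 0.664, 0.748, 0.0]
contact_force: [-0.3, -0.4, -0.5]
width: 0.17
gripper_force: 29.6
```

Run:
```python
from h import *
print(read_state()['tool_pos'],rel([.398,-.36,.15],(.993,.118)))
s=snap('top'); W=cloud(s); save(s,'t3')
for c in((.568,.172),(.4295,-.1992),(.4252,-.164),(.4161,-.0922),(.402,-.318)): print(circ(W,c))
q=near(W,(.395,-.34),.1,.024,.034);r=cv2.minAreaRect(q[:,:2].astype(np.float32)*1000); print('tray',[np.round(x,1) for x in r])
```

```text
[0.56662896 0.17200714 0.15486997] (array([-0.5085, -0.2301,  0.0047]), array([ 0.001,  0.   , -0.   ]))
None
(26, array([ 429.8, -199.6]), 8.3, array([ 430. , -199.8]), array([14.6, 15.3]), np.float64(68.4))
(24, array([ 426. , -164.7]), 8.2, array([ 427. , -164.4]), array([13.8, 14.9]), np.float64(67.2))
(25, array([416.5, -92.4]), 8.2, array([415.9, -92.4]), array([14. , 14.8]), np.float64(68.2))
(23, array([ 400.2, -316.5]), 8.5, array([ 400.8, -315.9]), array([14.7, 15.6]), np.float64(66.5))
tray [array([ 393.7, -339. ]), array([ 99.6, 127.5]), np.float64(84.8)]
```

Request:
step_arm --moves '[{"linear": [-0.053, -0.024, 0], "twist": [0, 0, 0]}, {"linear": [-0.106, -0.048, 0], "twist": [0, 0, 0]}, {"linear": [-0.159, -0.072, 0], "twist": [0, 0, 0]}, {"linear": [-0.212, -0.096, 0], "twist": [0, 0, 0]}, {"linear": [-0.265, -0.12, 0], "twist": [0, 0, 0]}]'

```text
t: 11.0
tool_pos: [0.477, -0.1065, 0.1536]
eef_rot: [-0.001, 0.664, 0.748, -0.0]
contact_force: [0.8, 0.3, -0.2]
width: 0.172
gripper_force: 29.6
```

Request:
step_arm --moves '[{"linear": [-0.053, -0.024, 0], "twist": [0, 0, 0]}, {"linear": [-0.106, -0.048, 0], "twist": [0, 0, 0]}, {"linear": [-0.159, -0.072, 0], "twist": [0, 0, 0]}, {"linear": [-0.212, -0.096, 0], "twist": [0, 0, 0]}, {"linear": [-0.2435, -0.11, 0.01], "twist": [0, 0, 0]}]'

```text
t: 11.62
tool_pos: [0.3969, -0.362, 0.1439]
eef_rot: [-0.0, 0.665, 0.747, 0.0]
contact_force: [1.1, -0.4, -0.6]
width: 0.17
gripper_force: 29.6
```

Request:
step_arm --moves '[{"linear": [0, 0, 0.04], "twist": [0, 0, 0]}, {"linear": [0, 0, 0.08], "twist": [0, 0, 0]}, {"linear": [0, 0, 0.1], "twist": [0, 0, 0]}, {"linear": [0, 0, 0.11], "twist": [0, 0, 0]}, {"linear": [0, 0, 0.11], "twist": [0, 0, 0]}]'

```text
t: 12.25
tool_pos: [0.3978, -0.3595, 0.0343]
eef_rot: [-0.001, 0.664, 0.748, 0.0]
contact_force: [0.9, -0.8, 0.1]
width: 0.169
gripper_force: 30.6
```

Request:
step_arm --moves '[{"linear": [0, 0, 0], "twist": [0, 0, 0]}, {"linear": [0, 0, 0], "twist": [0, 0, 0]}, {"linear": [0, 0, -0.03], "twist": [0, 0, 0]}, {"linear": [0, 0, -0.07], "twist": [0, 0, 0]}, {"linear": [0, 0, -0.12], "twist": [0, 0, 0]}]' --claw 0.045

```text
t: 12.88
tool_pos: [0.3978, -0.3593, 0.1556]
eef_rot: [-0.001, 0.664, 0.748, 0.0]
contact_force: [0.7, -0.8, 0.6]
width: 0.524
gripper_force: 0.0
```

Request:
step_arm --moves '[{"linear": [0.05, 0.0, -0.03], "twist": [0, 0, 0]}, {"linear": [0.1, 0.01, -0.05], "twist": [0, 0, 0]}, {"linear": [0.15, 0.01, -0.08], "twist": [0, 0, 0]}, {"linear": [0.15, 0.01, -0.08], "twist": [0, 0, 0]}, {"linear": [0.15, 0.01, -0.08], "twist": [0, 0, 0]}]'

```text
t: 13.5
tool_pos: [0.3908, -0.21, 0.2351]
eef_rot: [0.001, 0.664, 0.748, 0.0]
contact_force: [0.1, 0.2, -1.2]
width: 0.526
gripper_force: 0.0
```

Run:
```python
from h import *
st=read_state();print(st['tool_pos'])
s=snap('wrist'); W=cloud(s); save(s,'w4'); np.savez('w4',W=W)
for c in((.4295,-.1992),(.4252,-.164),(.4161,-.0922),(.4,-.317),(.398,-.36)): print(circ(W,c))
q=near(W,(.423,-.146),.1,.020,.032);r=cv2.minAreaRect(q[:,:2].astype(np.float32)*1000); print('rack',[np.round(x,1) for x in r])
s=snap('top'); W=cloud(s)
for c in((.4295,-.1992),(.4252,-.164),(.4161,-.0922),(.4,-.317),(.398,-.36)): print(circ(W,c))
```

```text
[ 0.3908304  -0.2100291   0.23507406]
(398, array([ 428.8, -201.2]), 8.6, array([ 428.9, -201.2]), array([16.4, 16.8]), np.float64(70.5))
(423, array([ 424.4, -165.6]), 8.6, array([ 424.2, -165.6]), array([15.9, 16.4]), np.float64(70.5))
(539, array([415.5, -94.3]), 8.6, array([415.5, -94.4]), array([16.6, 16.1]), np.float64(70.5))
(299, array([ 399.5, -317.6]), 8.8, array([ 399.2, -317.7]), array([16.7, 16.4]), np.float64(68.3))
(273, array([ 396.6, -359.1]), 8.7, array([ 396.5, -359.1]), array([16.2, 16.4]), np.float64(68.5))
rack [array([ 422.3, -147.7]), array([ 50.4, 149.6]), np.float64(7.2)]
(21, array([ 430., -199.]), 7.7, array([ 430.8, -198.3]), array([11.7, 14. ]), np.float64(69.4))
(24, array([ 425.9, -164.7]), 8.2, array([ 426. , -164.7]), array([13.7, 14.4]), np.float64(68.5))
(22, array([416. , -92.2]), 7.3, array([416.7, -92.7]), array([11.7, 13.6]), np.float64(68.4))
None
None
```

Run:
```python
from h import *
print(rel([.4157,-.0943,.036],(.992,.1255)))
```

```text
(array([0.1123, 0.0387, 0.1983]), array([ 0.   , -0.   , -0.009]))
```

Request:
step_arm --moves '[{"linear": [0.05, 0.019, 0.04], "twist": [0, 0, -0.009]}, {"linear": [0.1, 0.0387, 0.07], "twist": [0, 0, -0.009]}, {"linear": [0.1123, 0.0387, 0.12], "twist": [0, 0, -0.009]}, {"linear": [0.1123, 0.0387, 0.145], "twist": [0, 0, -0.009]}, {"linear": [0.1123, 0.0387, 0.145], "twist": [0, 0, -0.009]}]'

```text
t: 14.22
tool_pos: [0.4136, -0.0937, 0.0876]
eef_rot: [-0.002, 0.661, 0.75, -0.001]
contact_force: [-1.1, 0.4, 0.2]
width: 0.529
gripper_force: 0.0
```

Request:
step_arm --moves '[{"linear": [0, 0, 0.02], "twist": [0, 0, 0]}, {"linear": [0, 0, 0.04], "twist": [0, 0, 0]}, {"linear": [0, 0, 0.0533], "twist": [0, 0, 0]}, {"linear": [0, 0, 0.0533], "twist": [0, 0, 0]}, {"linear": [0, 0, 0.0533], "twist": [0, 0, 0]}]'

```text
t: 14.85
tool_pos: [0.4166, -0.0941, 0.0375]
eef_rot: [0.001, 0.661, 0.75, 0.001]
contact_force: [-0.2, -0.5, 0.0]
width: 0.522
gripper_force: 0.0
```

Request:
step_arm --moves '[{"linear": [0, 0, 0], "twist": [0, 0, 0]}, {"linear": [0, 0, 0], "twist": [0, 0, 0]}, {"linear": [0, 0, 0], "twist": [0, 0, 0]}, {"linear": [0, 0, 0], "twist": [0, 0, 0]}]' --claw 0.008

```text
t: 15.35
tool_pos: [0.4166, -0.0938, 0.0374]
eef_rot: [0.001, 0.661, 0.751, 0.001]
contact_force: [-1.0, -0.1, 5.6]
width: 0.169
gripper_force: 29.5
```

Request:
step_arm --moves '[{"linear": [0, 0, -0.03], "twist": [0, 0, 0]}, {"linear": [0, 0, -0.075], "twist": [0, 0, 0]}, {"linear": [0, 0, -0.12], "twist": [0, 0, 0]}, {"linear": [0, 0, -0.16], "twist": [0, 0, 0]}, {"linear": [0, 0, -0.16], "twist": [0, 0, 0]}]'

```text
t: 15.98
tool_pos: [0.418, -0.0942, 0.1997]
eef_rot: [0.003, 0.661, 0.751, 0.002]
contact_force: [-0.2, -0.7, -0.1]
width: 0.17
gripper_force: 29.6
```

Run:
```python
from h import *
print(read_state()['tool_pos'],rel([.574,.13,.19],(.993,.118)))
```

```text
[ 0.41798054 -0.09415956  0.19969968] (array([0.2026, 0.1831, 0.0105]), array([0.007, 0.002, 0.009]))
```

Request:
step_arm --moves '[{"linear": [0.04, 0.037, 0.005], "twist": [0, 0, 0.009]}, {"linear": [0.08, 0.073, 0.01], "twist": [0, 0, 0.009]}, {"linear": [0.12, 0.11, 0.01], "twist": [0, 0, 0.009]}, {"linear": [0.16, 0.146, 0.01], "twist": [0, 0, 0.009]}, {"linear": [0.2026, 0.1831, 0.01], "twist": [0, 0, 0.009]}]'

```text
t: 16.6
tool_pos: [0.5718, 0.1318, 0.1853]
eef_rot: [-0.0, 0.664, 0.748, -0.001]
contact_force: [1.0, -0.7, 0.4]
width: 0.168
gripper_force: 29.6
```

Request:
step_arm --moves '[{"linear": [0, 0, 0], "twist": [0, 0, 0]}, {"linear": [0, 0, 0], "twist": [0, 0, 0]}]'

```text
t: 16.85
tool_pos: [0.5706, 0.1302, 0.1853]
eef_rot: [-0.0, 0.664, 0.748, -0.001]
contact_force: [0.1, 0.4, -0.3]
width: 0.167
gripper_force: 29.6
```

```bash
cat >> h.py <<'E'
def carrier(W,img=None,c=(.567,.171)):
    q=near(W,c,.1,.022,.031); r=cv2.minAreaRect(q[:,:2].astype(np.float32)*1000); b=cv2.boxPoints(r)
    e=b-b.mean(0); i=np.argmax(np.abs(np.diff(np.r_[b,b[:1]],axis=0)).max(1)); d=np.diff(np.r_[b,b[:1]],axis=0)[i]; d/=np.linalg.norm(d)
    if d[1]<0:d=-d
    ctr=np.array(r[0]); print('carrier',np.round(ctr,1),np.round(r[1],1),np.round(d,4))
    for n,o in(('seat0',60.5),('seat1',30.5),('seat2',.5),('fin',-62.5)): print(n,np.round(ctr+d*o,1))
    return ctr,d
E
python3 - <<'E'
from h import *
s=snap('wrist'); save(s,'w5'); W=cloud(s); np.savez('w5',W=W,img=s['img']); st=read_state()
print(st['tool_pos'],rot().as_matrix().round(3).tolist()); ctr,d=carrier(W)
for o in (60.5,30.5,.5): print(proj(s,np.r_[(ctr+d*o)/1000,.0275]))
# hole interiors: points well below the top
for o in (60.5,30.5,.5):
    q=near(W,(ctr+d*o)/1000,.0125,.0,.018); print(len(q), np.round(cv2.minAreaRect(q[:,:2].astype(np.float32)*1000)[:2],1).tolist(), np.median(q[:,2]) if len(q) else 0)
E
```

```text
[0.57058373 0.12971289 0.18580347] [[-0.117, 0.993, -0.001], [0.993, 0.117, -0.001], [-0.001, -0.001, -1.0]]
carrier [564.2 170.4] [ 36.1 164.5] [-0.1573  0.9876]
seat0 [554.7 230.1]
seat1 [559.4 200.5]
seat2 [564.1 170.9]
fin [574.  108.7]
[317.98167229  65.82929146]
[319.80788451 112.19001856]
[321.51381149 155.49715796]
672 [[554.7, 230.2], [17.6, 17.1]] 0.005554018108070262
609 [[561.2, 200.2], [20.8, 17.3]] 0.005541867654404267
538 [[565.8, 170.5], [20.9, 17.5]] 0.005547058246810591
```

View pics/w5.png

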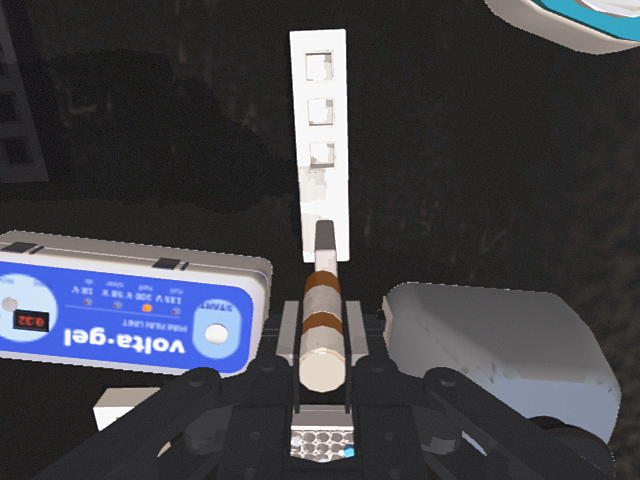

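The wrist view shows the seats at (319,66), (320,111) and (321,154), matching the projections. The vial hangs straight in the grip. The carrier's yaw has turned by about 2°. I'll check the held vial's offset from the TCP.

```bash
cat >> h.py <<'E'
def held(W):
    tp=read_state()['tool_pos']; q=near(W,tp,.02,tp[2]+.025,tp[2]+.05); 
    t=np.percentile(q[:,2],90); q=q[q[:,2]>t-.003]; r=cv2.minAreaRect(q[:,:2].astype(np.float32)*1000); print('held',len(q),np.round(r[0]-tp[:2]*1000,1),np.round(r[1],1),round((t-tp[2])*1000,1))
E
python3 - <<'E'
from h import *
W=np.load('w5.npz')['W']; held(W)
print(rel([.5557,.2303,.10],(.988,.157)))
E
```

```text
held 1116 [-0.3  2.4] [32.4 23.5] 47.0
(array([ 0.1017, -0.0029,  0.0858]), array([-0.001,  0.001, -0.04 ]))
```

Request:
step_arm --moves '[{"linear": [0.05, -0.0015, 0], "twist": [0, 0, -0.04]}, {"linear": [0.1017, -0.0029, 0.02], "twist": [0, 0, -0.04]}, {"linear": [0.1017, -0.0029, 0.085], "twist": [0, 0, -0.04]}, {"linear": [0.1017, -0.0029, 0.0858], "twist": [0, 0, -0.04]}, {"linear": [0.1017, -0.0029, 0.0858], "twist": [0, 0, -0.04]}]'

```text
t: 17.52
tool_pos: [0.5572, 0.23, 0.1023]
eef_rot: [0.0, 0.65, 0.76, 0.0]
contact_force: [0.3, 0.2, 0.4]
width: 0.167
gripper_force: 29.6
```

Run:
```python
from h import *
s=snap('wrist'); save(s,'w6'); W=cloud(s); np.savez('w6',W=W)
print(read_state()['tool_pos'],rel([.5557,.2303,.0375],(.988,.157)))
```

```text
[0.55825343 0.23047776 0.10329816] (array([ 0.0002, -0.0028,  0.0658]), array([ 0.003, -0.   , -0.001]))
```

Request:
step_arm --moves '[{"linear": [0.0002, -0.002, 0.02], "twist": [0, 0, 0]}, {"linear": [0.0002, -0.002, 0.034], "twist": [0, 0, 0]}, {"linear": [0.0002, -0.002, 0.034], "twist": [0, 0, 0]}, {"linear": [0.0002, -0.002, 0.034], "twist": [0, 0, 0]}]'

```text
t: 18.08
tool_pos: [0.5558, 0.2311, 0.0681]
eef_rot: [0.001, 0.649, 0.761, 0.001]
contact_force: [0.4, -0.5, 0.5]
width: 0.168
gripper_force: 29.6
```

Run:
```python
from h import *
for i in range(3): print(read_state()['tool_pos'],rel([.5557,.2303,.0375],(.988,.157))); snap('wrist')
```

```text
[0.55575929 0.23107948 0.06809724] (array([-0.0008, -0.0002,  0.0306]), array([ 0.002, -0.   ,  0.   ]))
[0.55582439 0.23115622 0.06811885] (array([-0.0008, -0.0003,  0.0306]), array([ 0.002, -0.   ,  0.   ]))
[0.55574011 0.23122336 0.06805182] (array([-0.0009, -0.0003,  0.0306]), array([ 0.002, -0.   ,  0.   ]))
```

Request:
step_arm --moves '[{"linear": [-0.0008, -0.0003, 0.008], "twist": [0, 0, 0]}, {"linear": [-0.0008, -0.0003, 0.015], "twist": [0, 0, 0]}, {"linear": [-0.0008, -0.0003, 0.022], "twist": [0, 0, 0]}, {"linear": [-0.0008, -0.0003, 0.03], "twist": [0, 0, 0]}, {"linear": [-0.0008, -0.0003, 0.03], "twist": [0, 0, 0]}]'

```text
t: 18.85
tool_pos: [0.5554, 0.2303, 0.0373]
eef_rot: [0.001, 0.649, 0.761, 0.001]
contact_force: [0.3, 1.0, 3.6]
width: 0.17
gripper_force: 30.1
```

Seated. Release it and go for the next vial.

Request:
step_arm --moves '[{"linear": [0, 0, 0], "twist": [0, 0, 0]}, {"linear": [0, 0, 0], "twist": [0, 0, 0]}, {"linear": [0, 0, -0.03], "twist": [0, 0, 0]}, {"linear": [0, 0, -0.08], "twist": [0, 0, 0]}, {"linear": [0, 0, -0.1], "twist": [0, 0, 0]}]' --claw 0.045

```text
t: 19.48
tool_pos: [0.556, 0.2307, 0.1398]
eef_rot: [0.001, 0.649, 0.761, 0.002]
contact_force: [0.7, -0.1, -0.1]
width: 0.529
gripper_force: 0.0
```

Run:
```python
from h import *
s=snap('wrist'); save(s,'w7'); W=cloud(s)
print(circ(W,(.5547,.2301)));carrier(W)
print(read_state()['tool_pos'],rel([.4255,-.1655,.15],(.992,.1255)))
```

```text
(762, array([554.2, 229.8]), 8.9, array([554.1, 230.2]), array([16.7, 16.6]), np.float64(70.4))
carrier [564.1 171.1] [ 36.1 164.2] [-0.1568  0.9876]
seat0 [554.6 230.8]
seat1 [559.3 201.2]
seat2 [564.  171.6]
fin [573.9 109.3]
[0.55681596 0.23104746 0.14167022] (array([-0.3709, -0.192 , -0.01  ]), array([ 0.006, -0.001,  0.032]))
```

Request:
step_arm --moves '[{"linear": [-0.05, -0.026, -0.01], "twist": [0.003, 0, 0.01]}, {"linear": [-0.1, -0.052, -0.01], "twist": [0.003, 0, 0.032]}, {"linear": [-0.15, -0.078, -0.01], "twist": [0.003, 0, 0.032]}, {"linear": [-0.2, -0.104, -0.01], "twist": [0.003, 0, 0.032]}, {"linear": [-0.25, -0.13, -0.01], "twist": [0.003, 0, 0.032]}]'

```text
t: 20.15
tool_pos: [0.4644, -0.0386, 0.1462]
eef_rot: [-0.001, 0.661, 0.75, -0.001]
contact_force: [0.4, -0.1, 0.5]
width: 0.529
gripper_force: 0.0
```

Request:
step_arm --moves '[{"linear": [-0.05, -0.026, 0], "twist": [0, 0, 0]}, {"linear": [-0.1, -0.052, 0], "twist": [0, 0, 0]}, {"linear": [-0.1209, -0.062, 0], "twist": [0, 0, 0]}, {"linear": [-0.1209, -0.062, 0.03], "twist": [0, 0, 0]}, {"linear": [-0.1209, -0.062, 0.03], "twist": [0, 0, 0]}]'

```text
t: 20.78
tool_pos: [0.4169, -0.1643, 0.1149]
eef_rot: [-0.003, 0.662, 0.75, -0.002]
contact_force: [-0.4, -0.0, 0.0]
width: 0.529
gripper_force: 0.0
```

Run:
```python
from h import *
s=snap('wrist'); W=cloud(s);print(circ(W,(.4242,-.1656)))
print(read_state()['tool_pos'],rel([.4255,-.1656,.037],(.992,.1255)))
```

```text
(935, array([ 424.1, -165.2]), 8.8, array([ 424. , -165.2]), array([16.9, 16.7]), np.float64(70.4))
[ 0.41788079 -0.1643836   0.11607572] (array([-0.0023,  0.0078,  0.079 ]), array([-0.005, -0.002, -0.   ]))
```

Request:
step_arm --moves '[{"linear": [-0.002, 0.0073, 0.0], "twist": [-0.003, 0, 0]}, {"linear": [-0.002, 0.0073, 0.03], "twist": [-0.003, 0, 0]}, {"linear": [-0.002, 0.0073, 0.06], "twist": [-0.003, 0, 0]}, {"linear": [-0.002, 0.0073, 0.078], "twist": [-0.003, 0, 0]}, {"linear": [-0.002, 0.0073, 0.078], "twist": [-0.003, 0, 0]}]'

```text
t: 21.45
tool_pos: [0.4267, -0.1655, 0.0387]
eef_rot: [-0.0, 0.661, 0.751, 0.0]
contact_force: [-0.6, 0.1, 1.0]
width: 0.529
gripper_force: 0.0
```

Request:
step_arm --moves '[{"linear": [0, 0, 0], "twist": [0, 0, 0]}, {"linear": [0, 0, 0], "twist": [0, 0, 0]}, {"linear": [0, 0, 0], "twist": [0, 0, 0]}, {"linear": [0, 0, 0], "twist": [0, 0, 0]}]' --claw 0.008

```text
t: 21.95
tool_pos: [0.4276, -0.1664, 0.0402]
eef_rot: [0.001, 0.661, 0.75, 0.001]
contact_force: [-1.1, 0.5, 6.5]
width: 0.167
gripper_force: 29.7
```

Request:
step_arm --moves '[{"linear": [0, 0, -0.03], "twist": [0, 0, 0]}, {"linear": [0, 0, -0.075], "twist": [0, 0, 0]}, {"linear": [0, 0, -0.12], "twist": [0, 0, 0]}, {"linear": [0, 0, -0.12], "twist": [0, 0, 0]}, {"linear": [0, 0, -0.12], "twist": [0, 0, 0]}]'

```text
t: 22.58
tool_pos: [0.4265, -0.166, 0.159]
eef_rot: [0.001, 0.661, 0.75, 0.0]
contact_force: [-0.5, 0.6, -1.3]
width: 0.165
gripper_force: 29.6
```

Run:
```python
from h import *
print(read_state()['tool_pos'],rel([.573,.145,.19],(.988,.157)))
```

```text
[ 0.42651085 -0.16597766  0.15898995] (array([ 0.2901,  0.1844, -0.0308]), array([ 0.001,  0.   , -0.032]))
```

Request:
step_arm --moves '[{"linear": [0.05, 0.032, -0.01], "twist": [0, 0, -0.01]}, {"linear": [0.1, 0.064, -0.03], "twist": [0, 0, -0.032]}, {"linear": [0.15, 0.096, -0.03], "twist": [0, 0, -0.032]}, {"linear": [0.2, 0.128, -0.03], "twist": [0, 0, -0.032]}, {"linear": [0.25, 0.16, -0.03], "twist": [0, 0, -0.032]}]'

```text
t: 23.2
tool_pos: [0.5535, 0.1038, 0.1875]
eef_rot: [-0.0, 0.649, 0.761, -0.001]
contact_force: [0.7, -0.9, -0.3]
width: 0.168
gripper_force: 29.7
```

Request:
step_arm --moves '[{"linear": [0.04, 0.0244, 0], "twist": [0, 0, 0]}, {"linear": [0.04, 0.0244, 0], "twist": [0, 0, 0]}, {"linear": [0.04, 0.0244, 0], "twist": [0, 0, 0]}]'

```text
t: 23.58
tool_pos: [0.5705, 0.145, 0.1876]
eef_rot: [-0.0, 0.649, 0.761, -0.001]
contact_force: [-0.9, -0.7, -0.1]
width: 0.166
gripper_force: 29.7
```

Run:
```python
from h import *
s=snap('wrist'); W=cloud(s); save(s,'w8'); ctr,d=carrier(W); print(circ(W,(.5545,.2303)))
c=(ctr+d*.5)/1000
print(read_state()['tool_pos'],rel([c[0]+.001,c[1]-.0005,.072],(d[1],-d[0])))
```

```text
carrier [564.2 170.6] [ 36.1 163.8] [-0.1567  0.9876]
seat0 [554.7 230.4]
seat1 [559.4 200.8]
seat2 [564.1 171.1]
fin [574.  108.9]
(665, array([554.3, 228.5]), 8.2, array([554.1, 229.8]), array([16.1, 16.3]), np.float64(70.5))
[0.57059194 0.14451636 0.18806565] (array([ 0.0267, -0.0011,  0.1161]), array([-0.001,  0.001,  0.   ]))
```

Request:
step_arm --moves '[{"linear": [0.0267, -0.0011, 0.02], "twist": [0, 0, 0]}, {"linear": [0.0267, -0.0011, 0.07], "twist": [0, 0, 0]}, {"linear": [0.0267, -0.0011, 0.116], "twist": [0, 0, 0]}, {"linear": [0.0267, -0.0011, 0.116], "twist": [0, 0, 0]}, {"linear": [0.0267, -0.0011, 0.116], "twist": [0, 0, 0]}]'

```text
t: 24.25
tool_pos: [0.5672, 0.171, 0.0748]
eef_rot: [0.001, 0.65, 0.76, 0.001]
contact_force: [-0.2, 1.2, 0.1]
width: 0.169
gripper_force: 29.7
```

Run:
```python
from h import *
for i in range(2): print(read_state()['tool_pos'],rel([.5651,.1708,.040],(.988,.157))); snap('wrist')
```

```text
[0.56722975 0.17102471 0.07483821] (array([ 0.0001, -0.0022,  0.0348]), array([ 0.002, -0.   , -0.001]))
[0.56802755 0.17145206 0.07558013] (array([-0.0002, -0.0031,  0.0356]), array([ 0.004, -0.   , -0.001]))
```

Request:
step_arm --moves '[{"linear": [0, -0.002, 0.006], "twist": [0, 0, 0]}, {"linear": [0, -0.002, 0.006], "twist": [0, 0, 0]}, {"linear": [0, -0.002, 0.006], "twist": [0, 0, 0]}, {"linear": [0, -0.002, 0.006], "twist": [0, 0, 0]}]'

```text
t: 24.85
tool_pos: [0.5646, 0.1714, 0.0674]
eef_rot: [0.0, 0.649, 0.761, 0.0]
contact_force: [0.1, -0.2, -0.3]
width: 0.172
gripper_force: 29.7
```

Run:
```python
from h import *
for i in range(2): print(read_state()['tool_pos'],rel([.5651,.1708,.040],(.988,.157))); snap('wrist')
```

```text
[0.56463148 0.17142551 0.06743952] (array([-0.0007,  0.0003,  0.0274]), array([0.001, 0.   , 0.001]))
[0.56459981 0.17142579 0.06737576] (array([-0.0007,  0.0004,  0.0274]), array([0.001, 0.   , 0.001]))
```

Request:
step_arm --moves '[{"linear": [-0.0007, 0.0003, 0.007], "twist": [0, 0, 0]}, {"linear": [-0.0007, 0.0003, 0.014], "twist": [0, 0, 0]}, {"linear": [-0.0007, 0.0003, 0.021], "twist": [0, 0, 0]}, {"linear": [-0.0007, 0.0003, 0.0275], "twist": [0, 0, 0]}, {"linear": [-0.0007, 0.0003, 0.0275], "twist": [0, 0, 0]}]'

```text
t: 25.58
tool_pos: [0.565, 0.1705, 0.04]
eef_rot: [0.001, 0.649, 0.761, 0.0]
contact_force: [0.1, -2.3, 4.9]
width: 0.172
gripper_force: 30.1
```

Request:
step_arm --moves '[{"linear": [0, 0, 0], "twist": [0, 0, 0]}, {"linear": [0, 0, 0], "twist": [0, 0, 0]}, {"linear": [0, 0, -0.03], "twist": [0, 0, 0]}, {"linear": [0, 0, -0.08], "twist": [0, 0, 0]}, {"linear": [0, 0, -0.1], "twist": [0, 0, 0]}]' --claw 0.045

```text
t: 26.2
tool_pos: [0.5661, 0.1713, 0.1425]
eef_rot: [0.001, 0.649, 0.761, 0.002]
contact_force: [0.1, 0.2, -0.7]
width: 0.526
gripper_force: 0.0
```

Run:
```python
from h import *
s=snap('wrist'); save(s,'w9'); W=cloud(s)
print(circ(W,(.5547,.2301)),circ(W,(.564,.171)));carrier(W)
s=snap('top'); W=cloud(s)
print(circ(W,(.4295,-.1992)))
print(read_state()['tool_pos'],rel([.43,-.201,.15],(.992,.1255)))
```

```text
(866, array([554.1, 229.9]), 8.6, array([554.1, 230. ]), array([16.4, 16.6]), np.float64(70.5)) (740, array([563.5, 171.5]), 8.7, array([563.3, 171.6]), array([16.4, 16.8]), np.float64(70.4))
carrier [564.2 170.3] [ 36.2 163.8] [-0.1557  0.9878]
seat0 [554.8 230.1]
seat1 [559.4 200.4]
seat2 [564.1 170.8]
fin [573.9 108.6]
(30, array([ 430. , -199.5]), 8.7, array([ 429.8, -198.8]), array([13.7, 16.1]), np.float64(68.3))
[0.56658851 0.17137603 0.14231939] (array([-0.3462, -0.1935, -0.009 ]), array([ 0.005, -0.001,  0.032]))
```

Both vials are seated (tops at 70.5 in biased mm, so fully down). On to the third.

Request:
step_arm --moves '[{"linear": [-0.05, -0.028, -0.009], "twist": [0.003, 0, 0.01]}, {"linear": [-0.1, -0.056, -0.009], "twist": [0.003, 0, 0.032]}, {"linear": [-0.15, -0.084, -0.009], "twist": [0.003, 0, 0.032]}, {"linear": [-0.2, -0.112, -0.009], "twist": [0.003, 0, 0.032]}, {"linear": [-0.25, -0.14, -0.009], "twist": [0.003, 0, 0.032]}]'

```text
t: 26.92
tool_pos: [0.4642, -0.0995, 0.1472]
eef_rot: [-0.001, 0.661, 0.75, -0.001]
contact_force: [0.6, -1.3, -0.8]
width: 0.525
gripper_force: 0.0
```

Request:
step_arm --moves '[{"linear": [-0.05, -0.027, 0], "twist": [0, 0, 0]}, {"linear": [-0.096, -0.05, 0], "twist": [0, 0, 0]}, {"linear": [-0.096, -0.05, 0.03], "twist": [0, 0, 0]}, {"linear": [-0.096, -0.05, 0.03], "twist": [0, 0, 0]}, {"linear": [-0.096, -0.05, 0.03], "twist": [0, 0, 0]}]'

```text
t: 27.55
tool_pos: [0.4281, -0.1991, 0.1186]
eef_rot: [-0.001, 0.661, 0.75, -0.001]
contact_force: [-1.1, 0.9, -0.1]
width: 0.529
gripper_force: 0.0
```

Run:
```python
from h import *
s=snap('wrist'); W=cloud(s);print(circ(W,(.429,-.2012)))
print(read_state()['tool_pos'],rel([.43,-.2012,.037],(.992,.1255)))
```

```text
(902, array([ 429.1, -200.6]), 8.8, array([ 429.1, -200.6]), array([16.7, 16.9]), np.float64(70.4))
[ 0.42869003 -0.19924216  0.11905219] (array([-0.0021,  0.0012,  0.082 ]), array([-0.002, -0.   ,  0.001]))
```

Request:
step_arm --moves '[{"linear": [-0.0017, 0.0012, 0.0], "twist": [-0.002, 0, 0]}, {"linear": [-0.0017, 0.0012, 0.035], "twist": [-0.002, 0, 0]}, {"linear": [-0.0017, 0.0012, 0.065], "twist": [-0.002, 0, 0]}, {"linear": [-0.0017, 0.0012, 0.082], "twist": [-0.002, 0, 0]}, {"linear": [-0.0017, 0.0012, 0.082], "twist": [-0.002, 0, 0]}]'

```text
t: 28.22
tool_pos: [0.4291, -0.2007, 0.0362]
eef_rot: [-0.001, 0.661, 0.75, -0.0]
contact_force: [-0.4, -0.2, 0.6]
width: 0.524
gripper_force: 0.0
```

Request:
step_arm --moves '[{"linear": [0, 0, 0], "twist": [0, 0, 0]}, {"linear": [0, 0, 0], "twist": [0, 0, 0]}, {"linear": [0, 0, 0], "twist": [0, 0, 0]}, {"linear": [0, 0, 0], "twist": [0, 0, 0]}]' --claw 0.008

```text
t: 28.72
tool_pos: [0.4307, -0.2017, 0.038]
eef_rot: [0.001, 0.661, 0.75, 0.0]
contact_force: [-1.0, 0.5, 6.8]
width: 0.17
gripper_force: 29.6
```

Request:
step_arm --moves '[{"linear": [0, 0, -0.03], "twist": [0, 0, 0]}, {"linear": [0, 0, -0.075], "twist": [0, 0, 0]}, {"linear": [0, 0, -0.12], "twist": [0, 0, 0]}, {"linear": [0, 0, -0.15], "twist": [0, 0, 0]}, {"linear": [0, 0, -0.15], "twist": [0, 0, 0]}]'

```text
t: 29.35
tool_pos: [0.4315, -0.2022, 0.1896]
eef_rot: [0.003, 0.661, 0.75, 0.001]
contact_force: [0.3, -0.1, -0.3]
width: 0.17
gripper_force: 29.5
```

Run:
```python
from h import *
print(read_state()['tool_pos'],rel([.568,.16,.19],(.988,.157)))
```

```text
[ 0.43145325 -0.20218304  0.1895847 ] (array([ 0.3422,  0.181 , -0.0006]), array([ 0.005,  0.003, -0.032]))
```

Request:
step_arm --moves '[{"linear": [0.05, 0.026, 0], "twist": [0, 0, -0.01]}, {"linear": [0.1, 0.052, 0], "twist": [0, 0, -0.032]}, {"linear": [0.15, 0.078, 0], "twist": [0, 0, -0.032]}, {"linear": [0.2, 0.104, 0], "twist": [0, 0, -0.032]}, {"linear": [0.25, 0.13, 0], "twist": [0, 0, -0.032]}]'

```text
t: 29.98
tool_pos: [0.5269, 0.0647, 0.1855]
eef_rot: [-0.0, 0.649, 0.761, -0.001]
contact_force: [1.2, -0.4, 0.6]
width: 0.173
gripper_force: 29.6
```

Request:
step_arm --moves '[{"linear": [0.045, 0.025, 0], "twist": [0, 0, 0]}, {"linear": [0.092, 0.051, 0], "twist": [0, 0, 0]}, {"linear": [0.092, 0.051, 0], "twist": [0, 0, 0]}, {"linear": [0.092, 0.051, 0], "twist": [0, 0, 0]}]'

```text
t: 30.48
tool_pos: [0.562, 0.1615, 0.1854]
eef_rot: [-0.0, 0.649, 0.761, -0.001]
contact_force: [-0.3, -0.0, -0.4]
width: 0.173
gripper_force: 29.6
```

Run:
```python
from h import *
s=snap('wrist'); W=cloud(s); save(s,'w10'); ctr,d=carrier(W); print(circ(W,(.5545,.2303)))
c=(ctr+d*30.5)/1000
print(read_state()['tool_pos'],rel([c[0]+.0011,c[1]-.0006,.080],(d[1],-d[0])))
```

```text
carrier [564.2 170.3] [ 36.1 163.9] [-0.1568  0.9876]
seat0 [554.8 230. ]
seat1 [559.5 200.4]
seat2 [564.2 170.8]
fin [574.  108.6]
(622, array([554.1, 230. ]), 8.6, array([554. , 229.9]), array([16.4, 16. ]), np.float64(70.6))
[0.56210318 0.16095814 0.18581075] (array([0.0387, 0.0048, 0.1058]), array([-0.002,  0.001,  0.   ]))
```

Request:
step_arm --moves '[{"linear": [0.0387, 0.0048, 0.0], "twist": [0, 0, 0]}, {"linear": [0.0387, 0.0048, 0.05], "twist": [0, 0, 0]}, {"linear": [0.0387, 0.0048, 0.07], "twist": [0, 0, 0]}, {"linear": [0.0387, 0.0048, 0.07], "twist": [0, 0, 0]}, {"linear": [0.0387, 0.0048, 0.07], "twist": [0, 0, 0]}]'

```text
t: 31.15
tool_pos: [0.5623, 0.2002, 0.1179]
eef_rot: [0.0, 0.65, 0.76, 0.001]
contact_force: [1.4, 0.7, -0.2]
width: 0.164
gripper_force: 29.6
```

Run:
```python
from h import *
for i in range(2): print(read_state()['tool_pos'],rel([.5605,.1998,.038],(.988,.157))); snap('wrist')
```

```text
[0.56231564 0.20017603 0.11789772] (array([-0.0001, -0.002 ,  0.0799]), array([ 0.001, -0.   , -0.001]))
[0.56263486 0.20044098 0.11821886] (array([-0.0003, -0.0024,  0.0802]), array([ 0.002, -0.   , -0.001]))
```

Request:
step_arm --moves '[{"linear": [0, -0.0018, 0.02], "twist": [0, 0, 0]}, {"linear": [0, -0.0018, 0.05], "twist": [0, 0, 0]}, {"linear": [0, -0.0018, 0.05], "twist": [0, 0, 0]}, {"linear": [0, -0.0018, 0.05], "twist": [0, 0, 0]}, {"linear": [0, -0.0018, 0.05], "twist": [0, 0, 0]}]'

```text
t: 31.88
tool_pos: [0.5611, 0.201, 0.0684]
eef_rot: [0.001, 0.649, 0.761, 0.001]
contact_force: [-0.6, -0.5, -0.3]
width: 0.171
gripper_force: 29.6
```

Run:
```python
from h import *
for i in range(2): print(read_state()['tool_pos'],rel([.5605,.1998,.038],(.988,.157))); snap('wrist')
```

```text
[0.56112443 0.20097367 0.06839927] (array([-0.0011, -0.0009,  0.0304]), array([ 0.003, -0.   ,  0.   ]))
[0.56097029 0.2009217  0.06820134] (array([-0.001 , -0.0007,  0.0302]), array([ 0.002, -0.   ,  0.   ]))
```

Request:
step_arm --moves '[{"linear": [-0.0009, -0.0006, 0.007], "twist": [0, 0, 0]}, {"linear": [-0.0009, -0.0006, 0.014], "twist": [0, 0, 0]}, {"linear": [-0.0009, -0.0006, 0.021], "twist": [0, 0, 0]}, {"linear": [-0.0009, -0.0006, 0.03], "twist": [0, 0, 0]}, {"linear": [-0.0009, -0.0006, 0.03], "twist": [0, 0, 0]}]'

```text
t: 32.6
tool_pos: [0.5602, 0.1998, 0.0372]
eef_rot: [0.0, 0.649, 0.761, 0.001]
contact_force: [0.9, 0.2, 6.1]
width: 0.168
gripper_force: 31.1
```

Request:
step_arm --moves '[{"linear": [0, 0, 0], "twist": [0, 0, 0]}, {"linear": [0, 0, 0], "twist": [0, 0, 0]}, {"linear": [0, 0, -0.03], "twist": [0, 0, 0]}, {"linear": [0, 0, -0.08], "twist": [0, 0, 0]}, {"linear": [0, 0, -0.12], "twist": [0, 0, 0]}]' --claw 0.045

```text
t: 33.22
tool_pos: [0.5592, 0.1996, 0.1579]
eef_rot: [-0.0, 0.649, 0.761, -0.0]
contact_force: [0.6, 0.1, 0.1]
width: 0.524
gripper_force: 0.0
```

Request:
step_arm --moves '[{"linear": [-0.04, 0, 0], "twist": [0, 0, 0]}, {"linear": [-0.06, 0, 0], "twist": [0, 0, 0]}, {"linear": [-0.06, 0, 0], "twist": [0, 0, 0]}, {"linear": [-0.06, 0, 0], "twist": [0, 0, 0]}]'

```text
t: 33.72
tool_pos: [0.5683, 0.1407, 0.1559]
eef_rot: [-0.001, 0.649, 0.761, -0.0]
contact_force: [-0.2, -0.1, 0.3]
width: 0.524
gripper_force: 0.0
```

Run:
```python
from h import *
s=snap('wrist'); save(s,'w11'); W=cloud(s); np.savez('w11',W=W)
for c in((.5547,.2301),(.5593,.2005),(.564,.171)): print(circ(W,c))
carrier(W)
q=near(W,(.574,.109),.03,.086,.095); r=cv2.minAreaRect(q[:,:2].astype(np.float32)*1000); print('fin',[np.round(x,1) for x in r])
s=snap('top'); W=cloud(s); np.savez('t4',W=W)
for c in((.4,-.317),(.397,-.359)): print(circ(W,c))
q=near(W,(.395,-.34),.1,.024,.034);r=cv2.minAreaRect(q[:,:2].astype(np.float32)*1000); print('tray',[np.round(x,1) for x in r])
print(read_state()['tool_pos'],rel([.5745,.1088,.06],(.988,.157)))
```

```text
(863, array([554.1, 229.8]), 8.5, array([554. , 229.9]), array([16.3, 16.4]), np.float64(70.5))
(773, array([558.8, 200.7]), 8.6, array([558.6, 200.9]), array([16.3, 16.3]), np.float64(70.5))
(721, array([563.4, 171.2]), 8.7, array([563.4, 171.3]), array([16.6, 16.7]), np.float64(70.5))
carrier [564.3 169.9] [ 36.1 164.8] [-0.1572  0.9876]
seat0 [554.8 229.7]
seat1 [559.5 200. ]
seat2 [564.2 170.4]
fin [574.1 108.2]
fin [array([574. , 108.8]), array([14. , 30.6]), np.float64(8.7)]
None
None
tray [array([ 408.1, -353.8]), array([ 99.4, 126.4]), np.float64(85.1)]
[0.56847395 0.14101124 0.1561657 ] (array([-0.0328,  0.001 ,  0.0962]), array([-0.001, -0.   ,  0.001]))
```

View pics/w11.png

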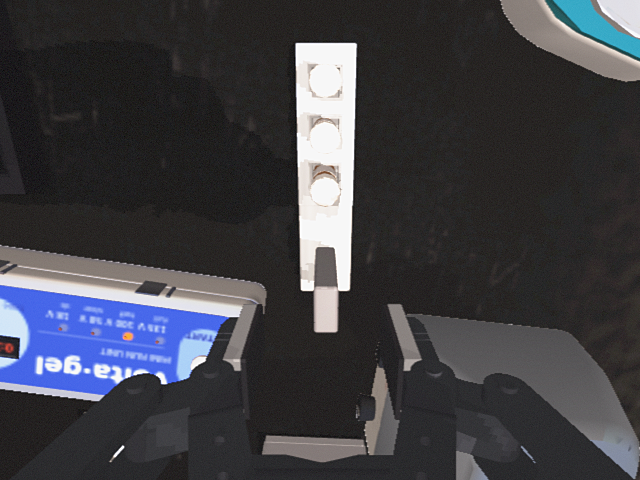

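The wrist view shows three vials seated at (325,80), (325,133) and (323,187), with the fin at (325,290). The tray has been knocked, so I'll check the used vials.

Run:
```python
from h import *
s=snap('top'); W=cloud(s); save(s,'t5')
cv2.imwrite('pics/t5c.png',cv2.resize(s['img'][215:295,400:500,::-1],(700,560),interpolation=cv2.INTER_CUBIC))
q=near(W,(.408,-.354),.09,.0,.1); q=q[q[:,2]>.04]; 
m=(np.hypot(W[...,0]-.408,W[...,1]+.354)<.09)&(W[...,2]>.012)
k,l,st,c=cv2.connectedComponentsWithStats(m.astype(np.uint8))
for i in range(1,k):
    p=W[l==i]
    if len(p)>5: print(len(p),p.mean(0).round(3),p[:,2].max().round(3))
```

```text
505 [ 0.402 -0.353  0.022] 0.037
```

View pics/t5c.png

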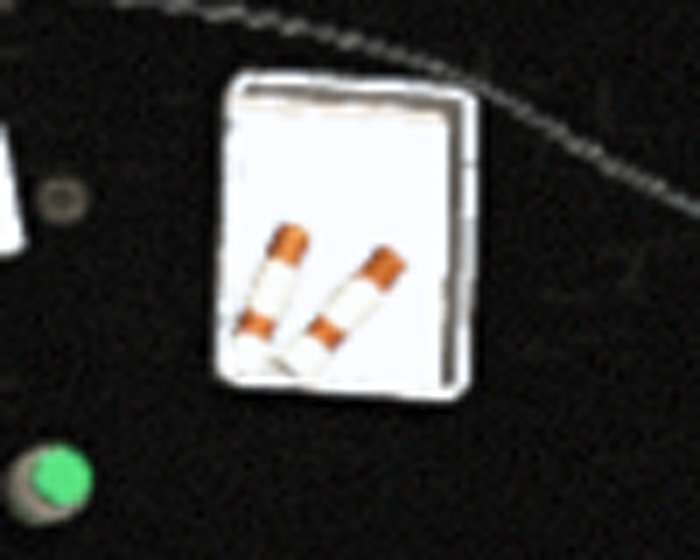

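Both used vials lie inside the tray, at (270,300) and (340,310) in the crop, so step 1 is met. Now the fin.

Request:
step_arm --moves '[{"linear": [-0.0325, 0.0012, 0.02], "twist": [0, 0, 0]}, {"linear": [-0.0325, 0.0012, 0.06], "twist": [0, 0, 0]}, {"linear": [-0.0325, 0.0012, 0.0965], "twist": [0, 0, 0]}, {"linear": [-0.0325, 0.0012, 0.0965], "twist": [0, 0, 0]}, {"linear": [-0.0325, 0.0012, 0.0965], "twist": [0, 0, 0]}]'

```text
t: 34.5
tool_pos: [0.5759, 0.109, 0.0614]
eef_rot: [0.0, 0.649, 0.761, 0.0]
contact_force: [0.5, 0.0, 0.3]
width: 0.526
gripper_force: 0.0
```

Request:
step_arm --moves '[{"linear": [0, 0, 0], "twist": [0, 0, 0]}, {"linear": [0, 0, 0], "twist": [0, 0, 0]}, {"linear": [0, 0, 0], "twist": [0, 0, 0]}, {"linear": [0, 0, 0], "twist": [0, 0, 0]}]' --claw 0.004 --grip_force 50

```text
t: 35.0
tool_pos: [0.5762, 0.1088, 0.0618]
eef_rot: [0.001, 0.649, 0.761, 0.001]
contact_force: [-1.6, 0.2, 5.9]
width: 0.157
gripper_force: 49.5
```

Run:
```python
from h import *
print(read_state()['tool_pos'],rel([.485,.137,.0595],(.9943,.1068)))
```

```text
[0.57624899 0.10877533 0.06178635] (array([ 0.0422, -0.0857,  0.0021]), array([ 0.002, -0.   ,  0.051]))
```

Request:
step_arm --moves '[{"linear": [0.004, -0.009, 0], "twist": [0, 0, 0.005]}, {"linear": [0.011, -0.023, 0], "twist": [0, 0, 0.015]}, {"linear": [0.018, -0.038, 0], "twist": [0, 0, 0.025]}, {"linear": [0.025, -0.052, 0], "twist": [0, 0, 0.035]}, {"linear": [0.032, -0.066, 0], "twist": [0, 0, 0.045]}]'

```text
t: 35.62
tool_pos: [0.5064, 0.1296, 0.0617]
eef_rot: [0.002, 0.667, 0.745, 0.001]
contact_force: [1.7, -0.0, 6.8]
width: 0.155
gripper_force: 50.7
```

Request:
step_arm --moves '[{"linear": [0.006, -0.012, 0], "twist": [0, 0, 0.006]}, {"linear": [0.01, -0.0195, 0], "twist": [0, 0, 0.006]}, {"linear": [0.01, -0.0195, 0], "twist": [0, 0, 0.006]}, {"linear": [0.01, -0.0195, 0], "twist": [0, 0, 0.006]}]'

```text
t: 36.12
tool_pos: [0.4849, 0.1377, 0.0617]
eef_rot: [0.001, 0.668, 0.744, 0.001]
contact_force: [0.5, -1.5, 12.0]
width: 0.153
gripper_force: 51.0
```

Run:
```python
from h import *
st=read_state();print(st['tool_pos'],st['contact_force'],rot().as_matrix()[:,0].round(4))
s=snap('wrist'); save(s,'w12'); W=cloud(s); np.savez('w12',W=W,img=s['img'])
c=st['tool_pos'][:2]+62.5e-3*rot().as_matrix()[:2,0]; carrier(W,c=c)
s=snap('top'); W=cloud(s); np.savez('t6',W=W)
q=near(W,(.482,.42),.13,.078,.088);q=q[q[:,1]<.44]; 
print(np.round(cv2.boxPoints(cv2.minAreaRect(near(W,(.482,.42),.14,.078,.088)[:,:2].astype(np.float32)*1000)),1).tolist())
carrier(W,c=c)
```

```text
[0.48492992 0.13772694 0.06165865] [ 0.53418236 -1.53818934 12.01693161] [-1.069e-01  9.943e-01 -1.000e-04]
carrier [478.2 188.8] [ 36.2 133.7] [-0.1044  0.9945]
seat0 [471.9 249. ]
seat1 [475.1 219.2]
seat2 [478.2 189.3]
fin [484.8 126.7]
[[398.79998779296875, 503.6000061035156], [419.79998779296875, 320.79998779296875], [566.0, 337.5], [545.0999755859375, 520.2999877929688]]
carrier [471.3 266.8] [36.  31.6] [0.9996 0.0296]
seat0 [531.7 268.6]
seat1 [501.8 267.7]
seat2 [471.8 266.8]
fin [408.8 264.9]
```

View pics/w12.png

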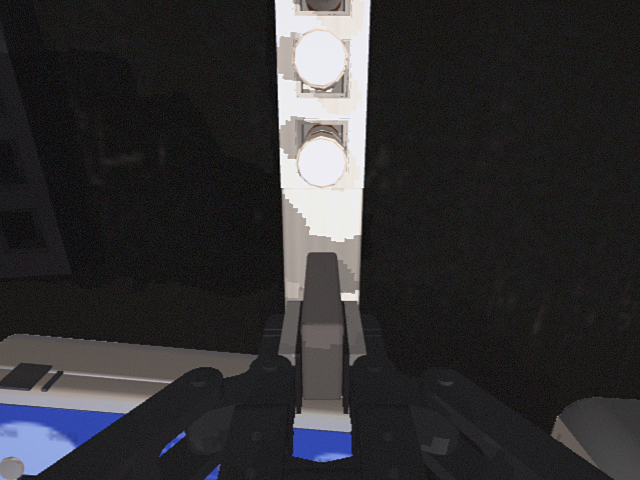

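The carrier follows the grip in line with the lane, fin at (322,320). Now slide it into the lane.

Request:
step_arm --moves '[{"linear": [0.01, 0.0003, -0.001], "twist": [0, 0, 0]}, {"linear": [0.022, 0.0005, -0.001], "twist": [0, 0, 0]}, {"linear": [0.034, 0.0005, -0.001], "twist": [0, 0, 0]}, {"linear": [0.046, 0.0005, -0.001], "twist": [0, 0, 0]}, {"linear": [0.056, 0.0005, -0.001], "twist": [0, 0, 0]}]'

```text
t: 36.85
tool_pos: [0.4784, 0.1922, 0.0617]
eef_rot: [0.001, 0.668, 0.744, -0.001]
contact_force: [1.3, -7.4, 10.1]
width: 0.157
gripper_force: 50.6
```

Request:
step_arm --moves '[{"linear": [0.008, 0, 0], "twist": [0, 0, 0]}, {"linear": [0.018, 0, 0], "twist": [0, 0, 0]}, {"linear": [0.028, 0, 0], "twist": [0, 0, 0]}, {"linear": [0.038, 0, 0], "twist": [0, 0, 0]}, {"linear": [0.038, 0, 0], "twist": [0, 0, 0]}]'

```text
t: 37.48
tool_pos: [0.4742, 0.231, 0.0617]
eef_rot: [0.0, 0.668, 0.744, -0.0]
contact_force: [0.6, -3.0, 7.5]
width: 0.154
gripper_force: 50.5
```

Run:
```python
from h import *
st=read_state();print(st['tool_pos'],st['contact_force'],st['ft_torque'],rot().as_matrix()[:,0].round(4))
s=snap('wrist'); save(s,'w13'); W=cloud(s); np.savez('w13',W=W,img=s['img'])
```

```text
[0.47415564 0.23104988 0.06165838] [ 0.551927   -3.02063595  7.53165889] [-0.52479332 -0.15271058 -0.10947227] [-1.073e-01  9.942e-01 -9.000e-04]
```

View pics/w13.png

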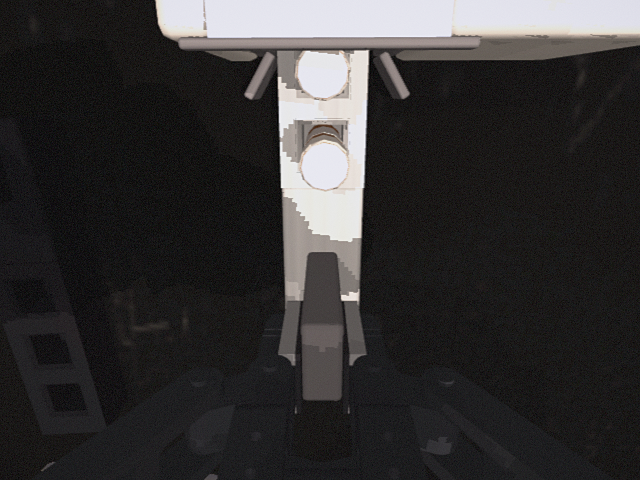

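The carrier's nose is through the mouth, centred between the cheeks at (260,80) and (395,80). I'll advance another 34 mm, then creep.

Request:
step_arm --moves '[{"linear": [0.008, 0, 0], "twist": [0, 0, 0]}, {"linear": [0.018, 0, 0], "twist": [0, 0, 0]}, {"linear": [0.028, 0, 0], "twist": [0, 0, 0]}, {"linear": [0.034, 0, 0], "twist": [0, 0, 0]}, {"linear": [0.034, 0, 0], "twist": [0, 0, 0]}]'

```text
t: 38.15
tool_pos: [0.4705, 0.2642, 0.0617]
eef_rot: [0.001, 0.668, 0.744, -0.001]
contact_force: [1.0, -4.4, 9.1]
width: 0.156
gripper_force: 50.6
```

Request:
step_arm --moves '[{"linear": [0.002, 0, 0], "twist": [0, 0, 0]}, {"linear": [0.004, 0, 0], "twist": [0, 0, 0]}, {"linear": [0.006, 0, 0], "twist": [0, 0, 0]}, {"linear": [0.008, 0, 0], "twist": [0, 0, 0]}]'

```text
t: 38.65
tool_pos: [0.4698, 0.271, 0.0617]
eef_rot: [0.001, 0.669, 0.744, -0.001]
contact_force: [-0.0, -8.0, 11.2]
width: 0.152
gripper_force: 50.8
```

Request:
step_arm --moves '[{"linear": [0.0015, 0, 0], "twist": [0, 0, 0]}, {"linear": [0.003, 0, 0], "twist": [0, 0, 0]}, {"linear": [0.0045, 0, 0], "twist": [0, 0, 0]}]'

```text
t: 39.02
tool_pos: [0.4693, 0.2755, 0.0617]
eef_rot: [0.001, 0.669, 0.744, -0.001]
contact_force: [1.1, -8.7, 10.5]
width: 0.157
gripper_force: 50.8
```

Request:
step_arm --moves '[{"linear": [0.001, 0, 0], "twist": [0, 0, 0]}, {"linear": [0.002, 0, 0], "twist": [0, 0, 0]}, {"linear": [0.003, 0, 0], "twist": [0, 0, 0]}, {"linear": [0.004, 0, 0], "twist": [0, 0, 0]}]'

```text
t: 39.52
tool_pos: [0.4688, 0.2794, 0.0617]
eef_rot: [0.001, 0.669, 0.744, -0.001]
contact_force: [1.3, -8.4, 10.7]
width: 0.162
gripper_force: 50.8
```

Request:
step_arm --moves '[{"linear": [0.001, 0, 0], "twist": [0, 0, 0]}, {"linear": [0.002, 0, 0], "twist": [0, 0, 0]}, {"linear": [0.003, 0, 0], "twist": [0, 0, 0]}]'

```text
t: 39.9
tool_pos: [0.4685, 0.2824, 0.0617]
eef_rot: [0.001, 0.669, 0.744, -0.001]
contact_force: [0.7, -8.0, 10.4]
width: 0.154
gripper_force: 50.8
```

Request:
step_arm --moves '[{"linear": [0.001, 0, 0], "twist": [0, 0, 0]}, {"linear": [0.002, 0, 0], "twist": [0, 0, 0]}, {"linear": [0.003, 0, 0], "twist": [0, 0, 0]}]'

```text
t: 40.28
tool_pos: [0.4682, 0.2853, 0.0617]
eef_rot: [0.001, 0.669, 0.744, -0.001]
contact_force: [0.1, -8.1, 10.2]
width: 0.153
gripper_force: 50.8
```

Request:
step_arm --moves '[{"linear": [0.001, 0, 0], "twist": [0, 0, 0]}, {"linear": [0.002, 0, 0], "twist": [0, 0, 0]}, {"linear": [0.003, 0, 0], "twist": [0, 0, 0]}]'

```text
t: 40.65
tool_pos: [0.4679, 0.288, 0.0617]
eef_rot: [0.002, 0.669, 0.744, -0.002]
contact_force: [1.9, -11.2, 11.1]
width: 0.157
gripper_force: 50.9
```

Request:
step_arm --moves '[{"linear": [0.001, 0, 0], "twist": [0, 0, 0]}, {"linear": [0.002, 0, 0], "twist": [0, 0, 0]}, {"linear": [0.002, 0, 0], "twist": [0, 0, 0]}]'

```text
t: 41.02
tool_pos: [0.4679, 0.288, 0.0617]
eef_rot: [0.003, 0.669, 0.743, -0.003]
contact_force: [2.3, -16.3, 13.7]
width: 0.152
gripper_force: 51.3
```

Run:
```python
from h import *
st=read_state();print(st['tool_pos'],st['contact_force'],rot().as_matrix()[:,0].round(4))
s=snap('wrist'); W=cloud(s); np.savez('w14',W=W,img=s['img']); save(s,'w14')
a=np.load('w13.npz')['img'].astype(int); print(np.abs(a[130:330,285:360]-s['img'][130:330,285:360]).mean())
```

```text
[0.46793433 0.28799966 0.06171701] [  2.289647   -16.28296962  13.70443351] [-0.105   0.9944 -0.0083]
18.372933333333332
```

The stop is met: no advance, with force up to 16 N. Release, rise and move towards the button.

Request:
step_arm --moves '[{"linear": [0, 0, 0], "twist": [0, 0, 0]}, {"linear": [0, 0, 0], "twist": [0, 0, 0]}, {"linear": [0, 0, 0], "twist": [0, 0, 0]}]' --claw 0.045

```text
t: 41.45
tool_pos: [0.4675, 0.2923, 0.0608]
eef_rot: [-0.0, 0.668, 0.744, -0.0]
contact_force: [-0.2, -0.6, -0.8]
width: 0.527
gripper_force: 0.0
```

Request:
step_arm --moves '[{"linear": [0, 0, -0.03], "twist": [0, 0, 0]}, {"linear": [0, 0, -0.08], "twist": [0, 0, 0]}, {"linear": [0, 0, -0.14], "twist": [0, 0, 0]}, {"linear": [-0.005, 0.05, -0.14], "twist": [0, 0, 0]}, {"linear": [-0.005, 0.05, -0.14], "twist": [0, 0, 0]}]'

```text
t: 42.08
tool_pos: [0.5211, 0.293, 0.2015]
eef_rot: [0.0, 0.669, 0.743, 0.001]
contact_force: [-1.5, -0.6, -0.3]
width: 0.526
gripper_force: 0.0
```

Request:
step_arm --moves '[{"linear": [0, 0, 0], "twist": [0, 0, 0]}, {"linear": [0, 0, 0], "twist": [0, 0, 0]}, {"linear": [0, 0, 0], "twist": [0, 0, 0]}, {"linear": [0, 0, 0], "twist": [0, 0, 0]}]' --claw 0.0

```text
t: 42.58
tool_pos: [0.5182, 0.2925, 0.2013]
eef_rot: [-0.0, 0.668, 0.744, -0.0]
contact_force: [0.6, 1.3, 0.7]
width: -0.001
gripper_force: 0.0
```

Run:
```python
from h import *
st=read_state();print(st['tool_pos'],st['width'])
s=snap('wrist'); W=cloud(s); np.savez('w15',W=W,img=s['img']); save(s,'w15')
q=near(W,(.5165,.362),.022,.089,.105); r=cv2.minAreaRect(q[:,:2].astype(np.float32)*1000); print(len(q),[np.round(x,1) for x in r],np.median(q[:,2]))
print('top',np.median(near(W,(.5,.345),.02,.07,.088)[:,2]))
f=near(W,(.4775,.228),.2,.086,.095); f=f[f[:,1]<.315]; r=cv2.minAreaRect(f[:,:2].astype(np.float32)*1000); print('fin',[np.round(x,1) for x in r])
print(rel([r[0][0]/1000,.3,.2]))
```

```text
[0.51818541 0.29250518 0.20125867] -0.0005104993529069365
2398 [array([515.7, 364.1]), array([39. , 39.2]), np.float64(41.2)] 0.09732231432535932
top 0.08533027404562414
fin [array([488.1, 290.9]), array([345.7,  30.5]), np.float64(7.6)]
(array([ 0.0107, -0.0293,  0.0013]), array([0., 0., 0.]))
```

View pics/w15.png

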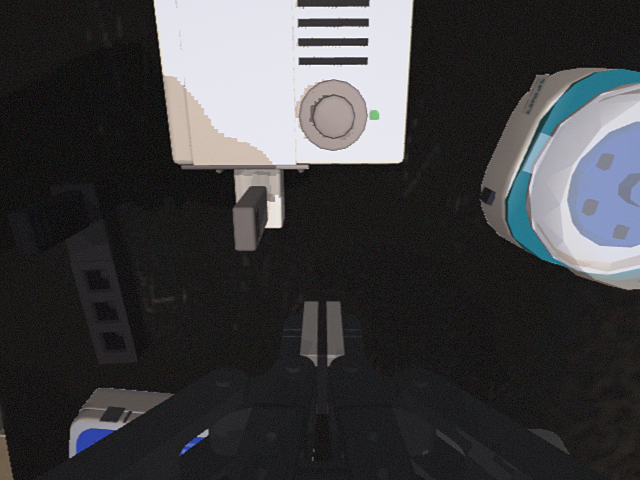

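The button cap is at (334,115) inside a collar. The fin sticks out at (250,220).

Run:
```python
from h import *
W=np.load('w15.npz')['W']
print(W[115,334],W[112:119,330:338].reshape(-1,3).mean(0),[(u,W[115,u].round(4).tolist()) for u in (302,306,310,314,320,348,354,358,364)])
q=near(W,(.5157,.364),.03,.0955,.105); (c,r)=cv2.minEnclosingCircle(q[:,:2].astype(np.float32)); print(len(q),c,r)
f=near(W,(.4675,.292),.03,.086,.095); r=cv2.minAreaRect(f[:,:2].astype(np.float32)*1000); print('fin',[np.round(x,1) for x in r])
c=W[112:119,330:338].reshape(-1,3).mean(0); print(read_state()['tool_pos'],rel([c[0]+.001,c[1],.11]))
```

```text
[0.51594103 0.3651813  0.1080845 ] [0.515682   0.36512975 0.10762427] [(302, [0.4981, 0.3628, 0.0985]), (306, [0.5003, 0.363, 0.098]), (310, [0.5026, 0.3632, 0.0974]), (314, [0.505, 0.3639, 0.1062]), (320, [0.5083, 0.3643, 0.1065]), (348, [0.5236, 0.366, 0.1081]), (354, [0.5272, 0.3662, 0.1042]), (358, [0.53, 0.3662, 0.0973]), (364, [0.5336, 0.3665, 0.096])]
2359 (0.5156188607215881, 0.36412957310676575) 0.019959894940257072
fin [array([466.7, 288. ]), array([14.4, 30.2]), np.float64(5.3)]
[0.51830082 0.29251831 0.20129941] (array([0.0724, 0.0062, 0.0913]), array([0., 0., 0.]))
```

Request:
step_arm --moves '[{"linear": [0.036, 0.003, 0.03], "twist": [0, 0, 0]}, {"linear": [0.072, 0.006, 0.06], "twist": [0, 0, 0]}, {"linear": [0.072, 0.006, 0.0763], "twist": [0, 0, 0]}, {"linear": [0.072, 0.006, 0.0763], "twist": [0, 0, 0]}, {"linear": [0.072, 0.006, 0.0763], "twist": [0, 0, 0]}]'

```text
t: 43.25
tool_pos: [0.5174, 0.3641, 0.126]
eef_rot: [0.0, 0.669, 0.744, 0.0]
contact_force: [0.2, -0.3, 0.1]
width: 0.005
gripper_force: 0.0
```

Request:
step_arm --moves '[{"linear": [0, 0, 0.01], "twist": [0, 0, 0]}, {"linear": [0, 0, 0.016], "twist": [0, 0, 0]}, {"linear": [0, 0, 0.02], "twist": [0, 0, 0]}, {"linear": [0, 0, 0.022], "twist": [0, 0, 0]}]'

```text
t: 43.75
tool_pos: [0.5168, 0.3642, 0.1028]
eef_rot: [0.0, 0.668, 0.744, -0.0]
contact_force: [-1.4, -1.6, 3.2]
width: -0.004
gripper_force: 1.3
```

Request:
step_arm --moves '[{"linear": [0, 0, 0.0015], "twist": [0, 0, 0]}, {"linear": [0, 0, 0.003], "twist": [0, 0, 0]}, {"linear": [0, 0, 0.0035], "twist": [0, 0, 0]}, {"linear": [0, 0, 0.0035], "twist": [0, 0, 0]}]'

```text
t: 44.25
tool_pos: [0.5169, 0.3644, 0.1]
eef_rot: [0.0, 0.668, 0.744, -0.0]
contact_force: [-2.1, -4.1, 5.8]
width: 0.004
gripper_force: 3.3
```

Request:
step_arm --moves '[{"linear": [0, 0, 0.0015], "twist": [0, 0, 0]}, {"linear": [0, 0, 0.002], "twist": [0, 0, 0]}, {"linear": [0, 0, 0.002], "twist": [0, 0, 0]}]'

```text
t: 44.62
tool_pos: [0.517, 0.3645, 0.0998]
eef_rot: [0.0, 0.668, 0.744, 0.0]
contact_force: [-5.5, -6.6, 18.5]
width: -0.003
gripper_force: 9.0
```

Request:
step_arm --moves '[{"linear": [0, 0, -0.03], "twist": [0, 0, 0]}, {"linear": [0, 0, -0.08], "twist": [0, 0, 0]}, {"linear": [-0.05, 0, -0.11], "twist": [0, 0, 0]}, {"linear": [-0.07, 0, -0.11], "twist": [0, 0, 0]}, {"linear": [-0.07, 0, -0.11], "twist": [0, 0, 0]}]'

```text
t: 45.25
tool_pos: [0.5243, 0.2941, 0.2068]
eef_rot: [-0.0, 0.669, 0.743, -0.0]
contact_force: [0.7, 0.5, -0.0]
width: -0.002
gripper_force: 0.0
```

Run:
```python
from h import *
print(read_state()['tool_pos'])
s=snap('wrist'); W=cloud(s); save(s,'w16')
f=near(W,(.4675,.292),.03,.086,.095); r=cv2.minAreaRect(f[:,:2].astype(np.float32)*1000); print('fin',[np.round(x,1) for x in r])
q=near(W,(.516,.364),.008,.095,.12); print('button z',np.median(q[:,2]))
# carrier bar visible outside lane
q=near(W,(.468,.29),.04,.021,.031); r=cv2.minAreaRect(q[:,:2].astype(np.float32)*1000); print('bar',[np.round(x,1) for x in r])
s=snap('top'); W=cloud(s); q=near(W,(.405,-.354),.1,.024,.034);r=cv2.minAreaRect(q[:,:2].astype(np.float32)*1000); print('tray',[np.round(x,1) for x in r])
for c in((.568,-.218),(.309,-.2275)): q=near(W,c,.03,.05,.075); print(len(q),q.mean(0).round(3))
```

```text
[0.52433042 0.29414268 0.20678268]
fin [array([466.7, 288.3]), array([14.5, 29.6]), np.float64(6.5)]
button z 0.10740669272051567
bar [array([467.4, 292.3]), array([64.3, 47.5]), np.float64(6.0)]
tray [array([ 408.2, -354.2]), array([ 98.9, 127.3]), np.float64(84.6)]
88 [ 0.568 -0.217  0.061]
58 [ 0.309 -0.229  0.06 ]
```

```bash
python3 -c "
from rig import *
print(job_done())"
```

```text
the job is handed in; nothing more can be done
None
```

The job is handed in, with no verdict returned: both used vials are in the discard tray, the carrier with three fresh vials is against the hidden stop (vials last seen seated before entering the lane), the start button was pressed and came back up, and both dye bottles are standing.

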